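# Park the tube rack, then unlatch the splash-guard gate and hold it wide

### The arm

A 6-joint arm with a two-finger parallel gripper is mounted at the origin on the work surface. World frame = base frame: x ahead of the robot, y to its left, z up, the work surface at z = 0. Lengths are in m, angles in rad, forces in N, time in s.
With the tool pointing down it reaches from about 0.3 to 0.875 m from the base axis. Payload 4.2 kg.
Tool frame: the origin (TCP) lies at the centre of the arm's flange, where the gripper is bolted on; the fingertips stand 173 mm ahead of it and the grasp point (between the pads) lies 155 mm ahead of it; z points along the fingers, x is the direction in which the jaws open and shut, and the axes are right-handed (so a half turn about z gives the same grasp; the last joint's range is limited). The gripper opens to 85 mm and grips with 20 to 120 N. Pads are 22 mm wide; open, the fingers measure 114 mm over their backs; the gripper's body (76 mm by 85 mm) begins 54 mm behind the grasp point. The pads swing forward as they close: fully open they stand 13 mm farther back than shut.
Start: joints at [-1.338, 0.32, 1.565, -0, 1.257, -0.02], TCP at [0.144, -0.557, 0.405] pointing down, gripper open.
Joint ranges: [-3.11, 3.11], [-0.84, 2.01], [0.21, 2.61], [-1.34, 4.49], [0.05, 2.63], [-2.56, 2.56]. Speed limits (rad/s): [2.57, 2.57, 3.14, 3.14, 3.14, 3.14].

### API

Orientations are given as a rotation vector (axis times angle).
In Python, from workcell import get_state, capture, close_job, search_frame, regions_of gives the robot as it stands.
- The arm moves only by the tool arm_command, never from a script. Its argument "rows" is a list of rows, each an object of numbers: "claw": the opening, from 0 (shut) to 1 (fully open); "x", "y", "z": the shift along the tool's x, y, z in m; "rx", "ry", "rz": the turn, a rotation vector about the tool's x, y, z in degrees. A call has 1 to 20 rows; each row shifts and turns the commanded pose from where the row before left it, along the tool's axes as they then stand; what a row does not reach is not made up. A row lasts 1/8 s, in which the tool goes at most 62.5 mm and 10.7 degrees, less where a joint would pass 70% of its speed; a pose out of reach is approached as far as the arm can. A call with a gripper value outside its range is refused whole. The fingers move at their own pace and stop on an object; "squeeze" is the grip in N (left out, the last holds). Time passes only in rows, so rows that do not move let the fingers close. It gives the time, the measured TCP pose, the force and the opening at its end, in the units of the state.
- get_state(): the state, without advancing time (a new reading comes with each control period).
- capture(name): name is "side" or "top" or "wrist"; returns a dict with "image" (400x640x3 uint8, red, green, blue), "intrinsics" (3x3 intrinsics, pixels), "extrinsics" (4x4, takes a point from camera to world coordinates). Camera axes: x right, y up, looking along -z (the intrinsics and any distortion apply to the point x, -y, -z); pixel columns grow to the right and rows downward; lengths in m; the calibration is good to about 2 mm. A picture is of the moment at which its call begins. There is no depth.
- close_job(): hands the job in, once; it reports no verdict.
Trained networks look in a picture, given as the dict that the camera call returned (one of the last four; its "shot" number tells which), for a name from the list of things; names that differ only in an ending like _2 or _b are one class to them, and where a whole thing is asked for, a point or a joint stands for the part that bears it (a point fixed in the world has none). Each returns a list of dicts, best first, with "confidence" (0 to 1); they miss things now and then, are a little off and sometimes report something else, mostly with a low value. They report only what shows in the picture. A call takes as long as a camera call. They do not tell look-alikes from the thing itself.
- search_frame(picture, name): "xyz" ([x, y, z] in m, in the coordinates of the camera as it stood for that picture, good to about 4 mm: the middle of the surface that is visible of it).
- regions_of(picture, name): "region" (400x640 bool, what is visible of it).
The state is a dict: "time_s": time; "joint_pos": joint angles; "joint_velocities": joint speeds; "tau": joint torques, N m; "position": TCP position; "tool_rot": TCP orientation; "force": force on the tool from outside, world axes, zero at the start; "torque": the same for the moment, N m; "gripper_width": finger opening in m.
Only numpy, scipy, OpenCV 4.12 (cv2) and the standard library are available. Lean on these libraries where they do the work, as an engineer would, in place of code of your own. Each camera call takes 0.05 s, during which the arm holds its last target.

### The job

First slide the tube rack, without lifting it, out of the gate's way, square and flush into the corner between the tray's right rim (as seen from the robot) and the guard's fixed front wing. Then open the splash guard so that a colleague can lift the flask out with both hands: squeeze the slide catch on the fixed wing fully back, then squeeze the spring catch on the gate, draw the gate out with it and swing it past its detent. The gate springs back by itself, so finish while holding it wide, at about a right angle to the guard's front, and leave the flask, the dish and the other things where they stand.

Things in the scene. Friction and masses are not known exactly. Their poses are not given: they have to be found in the camera images.
- guard: fixed splash guard (aluminium frame, clear panels, 165 mm high, open on top) in a grey spill tray. Origin: centre of the tray's underside on the bench; x points from the gate into the guard, y to the left, z up. Guard spans x -17 to +207, y -185 to +168 mm; inside it a stirrer (front x = +40, top 55 mm high). The gate's plane is x = -10; before it the tray's open floor, to the front rim's inside at x = -230
- park_corner (a point): the rack's parking corner, at tray floor level (3 mm above the bench), guard frame (-17, -192.5, 3) mm: where the tray's right rim (30 mm high, 4 thick) meets the front of the guard's fixed wing (flat bottom rail up to 35 mm high). Axes as the guard's. Parked, the rack's right side lies along the rim, its far end against the wing: its origin is then -70 (x), +30 (y) mm from here
- rack: loose tube rack of folded aluminium with closed sides, 140 (x, long) by 60 (y) by 55 mm high, stoppered tubes stand up to 83 mm; about 0.4 kg, origin: centre of its underside, which stands on the tray's floor. Its x axis points roughly along the guard's x
- gate (a joint): swing of the gate, rad: 0 shut, grows as its free end swings out to the guard's -x (clockwise from above), stop at 1.8. Unlatched and let go it stands ajar at 0.15. Detent (sprung plunger over a cam lobe) from 0.3 to 1.0, about 3 N at the spring catch; past it the gate rests at 1.0, and from wider the hinge spring (0.2 Nm/rad) brings it back there, so wide it must be held
- gate_hinge (a point): the gate's vertical hinge axis at its top rail's top, 165 mm high; guard frame (-10, +142.5) mm. Turns with the gate: its -y axis points along the gate to the free end, 198 mm away. Gate frame 14 mm thick, from 45 to 165 mm high: it passes above the tray's rim and the dish but not above the rack
- slide_post (a point): top centre of the slide catch's fixed round post, 16 mm thick, 36 mm tall on the 165 mm high top rail of the fixed wing to the right of the gate
- slide_tab (a point): top centre of the slide catch's steel tab, 8 mm thick (y), 24 wide (x), 35 tall, 40 mm left of the post (centres) when home; its bolt crosses the front of the gate. Squeezed to the post (guard's -y) it slides 16 mm: tab and post are 52 mm wide over all when home, 36 fully back. About 3 N; it stays where it is left
- slide_catch (a joint): slide catch travel, m: 0 to 0.003 home, 0.016 fully back, grows towards its post; it frees the gate from 0.011
- spring_post (a point): top centre of the spring catch's round post, 16 mm thick, 36 mm tall on the gate's top rail, 125 mm from the hinge axis; moves with the gate and serves as its handle
- spring_tab (a point): top centre of the spring catch's steel tab on the gate's rail, 8 mm thick, 24 wide, 35 tall, 38 mm from the post (centres) towards the free end. Squeezed to the post it draws the bolt: 50 mm wide over all when home, 34 fully drawn. Spring 3 to 7 N; let go it springs out, and latches again unless the gate has been drawn out beyond 0.1 rad
- spring_catch (a joint): spring catch travel, m: 0 home, 0.016 fully drawn, grows towards its post; it frees the gate from 0.010
- flask: stoppered conical flask on the stirrer inside the guard, 64 mm wide, 104 mm tall, bystander, origin centre of its underside
- dish: covered glass dish in the tray's front left, 64 mm wide, 17 mm tall, bystander, origin centre of its underside
- amber_bottle: brown bottle on the bench right of the tray, 68 mm wide, 160 mm tall, bystander
- white_jar: white jar on the bench left of the tray, 60 mm wide, 85 mm tall, bystander
- beaker: glass beaker on the bench right of the tray, 70 mm wide, 90 mm tall, bystander
- cylinder: graduated cylinder on the bench left of the tray, foot 60 mm wide, 158 mm tall, bystander
Mind the look-alikes: they are no part of the job. Leave any green look-alike of the rack alone.

How it is judged:
By the outcome, as a careful person would: the job done as asked, in the order asked, and still so for the second after the job is handed in, while the arm keeps its last pose, push and grip.
It also fails if it takes over 61 s, if anything falls off the work surface, if the arm or the gripper's body presses on something with over 40 N, if the wrist force passes 120 N, or if a joint passes its speed limit or range.

## Working session

There is one attempt and no reset: what is moved stays moved. The work goes in short steps, Python scripts to look and compute and a tool call to move; the robot and the scene stay as the last step left them, time stands still between calls to the robot, and variables do not carry over. Pictures are saved under pics/ and viewed, and the job is handed in when it is done.

Besides the shell and the picture viewer there is one more tool, called after ">>>" as name([rows], argument=value, ...), one row to a line, values as JSON. arm_command: Moves the arm, as the interface text tells. Its arguments: {"type":"object","properties":{"rows":{"type":"array","items":{"type":"object","properties":{"claw":{"type":"number"},"x":{"type":"number"},"y":{"type":"number"},"z":{"type":"number"},"rx":{"type":"number"},"ry":{"type":"number"},"rz":{"type":"number"}}}},"squeeze":{"type":"number"}},"required":["rows"]}

```bash
mkdir -p pics; ls
cat > h.py <<'E'
import numpy as np, cv2
from scipy.spatial.transform import Rotation as R
from workcell import get_state, capture, close_job, search_frame, regions_of
def save(p,n): cv2.imwrite('pics/'+n,cv2.cvtColor(p['image'],cv2.COLOR_RGB2BGR))
def w(p,c): 
    E=np.array(p['extrinsics']); return E[:3,:3]@np.array(c)+E[:3,3]
def ray(p,u,v,z):
    K=np.array(p['intrinsics']);E=np.array(p['extrinsics'])
    d=np.array([(u-K[0,2])/K[0,0],-(v-K[1,2])/K[1,1],-1.]);d=E[:3,:3]@d;o=E[:3,3]
    return o+d*(z-o[2])/d[2]
def proj(p,X):
    K=np.array(p['intrinsics']);E=np.array(p['extrinsics'])
    c=E[:3,:3].T@(np.array(X)-E[:3,3]); return np.array([K[0,0]*c[0]/-c[2]+K[0,2],K[1,1]*c[1]/c[2]*1+K[1,2]])
E
python3 - <<'E'
from h import *
s=get_state(); print(s)
for n in ['side','top','wrist']:
    p=capture(n); save(p,n+'0.png'); print(n,{k:v for k,v in p.items() if k!='image'})
    for t in ['guard','rack','gate','slide_post','slide_tab','spring_post','spring_tab','dish','flask','gate_hinge','park_corner']:
        try:
            for r in search_frame(p,t): print(n,t,round(r['confidence'],2),np.round(w(p,r['xyz']),3), np.round(proj(p,w(p,r['xyz']))))
        except Exception as e: print(n,t,e)
E
```

```text
pics
{'time_s': 0.0, 'joint_pos': array([-1.33800866e+00,  3.20306009e-01,  1.56569499e+00,  1.69039087e-05,
        1.25737578e+00, -1.99828974e-02]), 'joint_velocities': array([-0.00242147,  0.00019901, -0.00207829,  0.0012872 , -0.00063815,
        0.00024045]), 'tau': array([ 1.78072005e-03, -4.15512836e+01, -2.34156954e+01,  3.23345939e-04,
        8.35721148e-03, -2.98418996e-06]), 'position': array([ 0.14377411, -0.55656194,  0.40386767]), 'tool_rot': array([-2.48283260e+00,  1.92302487e+00,  2.16427366e-03]), 'force': array([ 0.32603977,  0.0386687 , -0.51321047]), 'torque': array([ 0.01971857, -0.02768074,  0.00775083]), 'gripper_width': 0.08526984936694822}
side {'intrinsics': array([[385.20742397,   0.        , 320.05921076],
       [  0.        , 385.20742397, 196.17454914],
       [  0.        ,   0.        ,   1.        ]]), 'extrinsics': array([[-0.77506655,  0.40779049, -0.48267873,  0.06169305],
       [-0.63175396, -0.48486514,  0.60480801,  0.58982734],
       [ 0.01260086,  0.77370066,  0.63342601,  0.73697602],
       [ 0.        ,  0.        ,  0.        ,  1.  
[... 1953 characters left out ...]
 196.]
top flask 0.94 [0.751 0.028 0.091] [317. 108.]
top gate_hinge 0.94 [0.663 0.133 0.156] [274. 136.]
top park_corner 0.7 [0.667 0.083 0.005] [299. 149.]
wrist {'intrinsics': array([[337.70466973,   0.        , 321.61926504],
       [  0.        , 337.70466973, 197.78117143],
       [  0.        ,   0.        ,   1.        ]]), 'extrinsics': array([[ 2.49841609e-01,  9.18435796e-01,  3.06683647e-01,
         2.20848921e-01],
       [-9.68286497e-01,  2.36764385e-01,  7.97739645e-02,
        -5.36127359e-01],
       [ 6.55499472e-04, -3.16888490e-01,  9.48462574e-01,
         3.74901894e-01],
       [ 0.00000000e+00,  0.00000000e+00,  0.00000000e+00,
         1.00000000e+00]]), 'shot': 3}
```

View images.

View pics/top0.png

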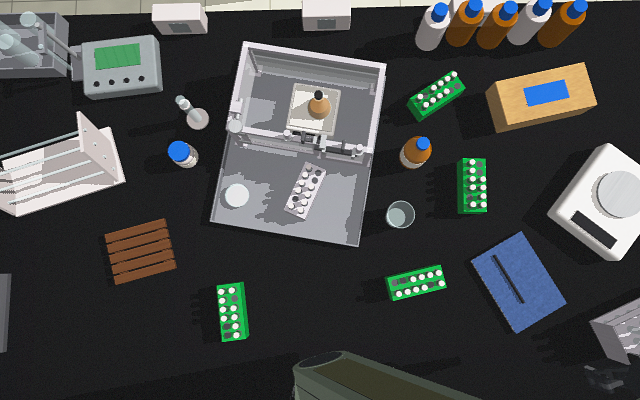

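View pics/side0.png

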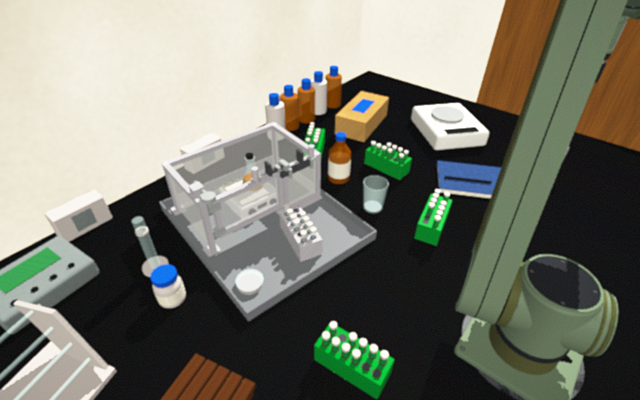

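View pics/wrist0.png

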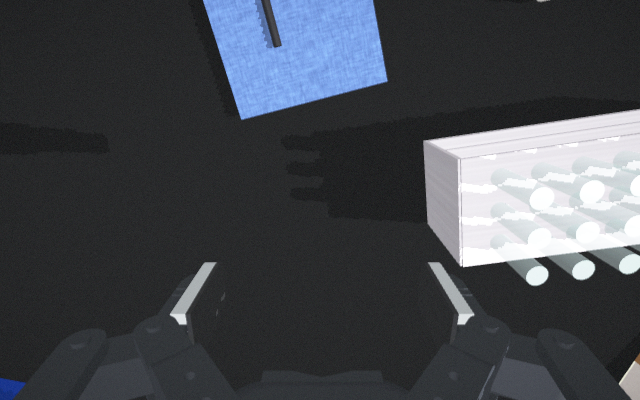

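Run:
```python
from h import *
a=cv2.imread('pics/top0.png'); cv2.imwrite('pics/c1.png',cv2.resize(a[35:255,200:400],None,fx=4,fy=4,interpolation=cv2.INTER_CUBIC)[0:600]);cv2.imwrite('pics/c2.png',cv2.resize(a[140:255,200:400],None,fx=4,fy=4,interpolation=cv2.INTER_CUBIC))
```

```text
(no output)
```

View pics/c1.png

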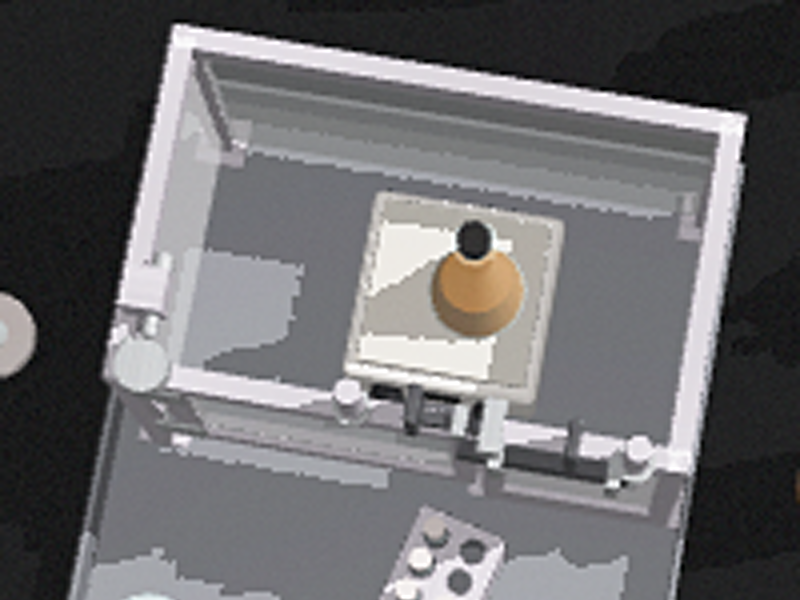

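View pics/c2.png

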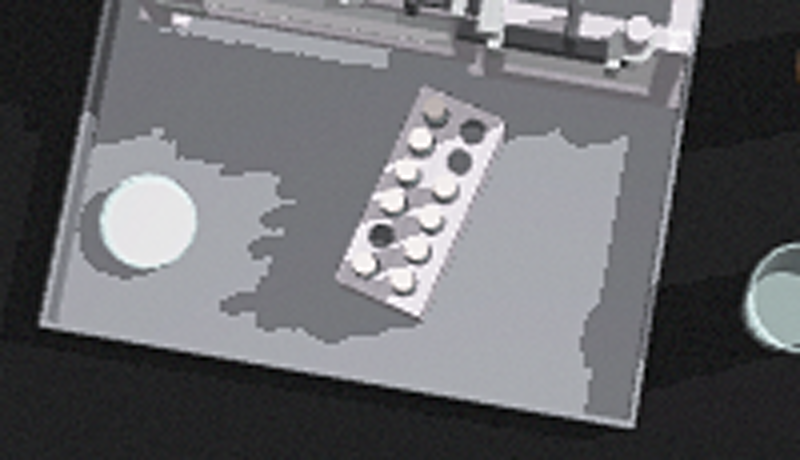

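```bash
cat >> h.py <<'E'
def fit2(L,W):
    L=np.array(L)[:,:2];W=np.array(W)[:,:2];lc=L.mean(0);wc=W.mean(0)
    a=L-lc;b=W-wc
    th=np.arctan2((a[:,0]*b[:,1]-a[:,1]*b[:,0]).sum(),(a*b).sum())
    c,s=np.cos(th),np.sin(th);Rm=np.array([[c,-s],[s,c]])
    t=wc-Rm@lc; return th,t,(W-(L@Rm.T+t))*1000
E
python3 - <<'E'
from h import *
p=capture('top')
px=[(243.75,41.25),(386.25,64.5),(372.5,152.5),(358,246.7)]
z=[.165,.165,.165,.03]
L=[(.207,.168),(.207,-.185),(-.017,-.185),(-.234,-.1965)]
W=[ray(p,*q,zz) for q,zz in zip(px,z)]
for n in (3,4):
    th,t,r=fit2(L[:n],W[:n]); print(th,t,np.round(r,1))
c,s=np.cos(th),np.sin(th);Rm=np.array([[c,-s],[s,c]])
print('left rim',Rm.T@(ray(p,210,221.25,.03)[:2]-t))
px=[(425,85),(505,122),(420,318),(338,278)]
W=[ray(p,200+u/4,140+v/4,.058) for u,v in px]
print(np.round(W,3))
L=[(.07,.03),(.07,-.03),(-.07,-.03),(-.07,.03)]
tr,tt,r=fit2(L,W);print('rack',tr,tt,np.round(r,1),'in guard',Rm.T@(tt-t),np.degrees(tr-th))
for n,zz,q in [('spost',.201,(348,395)),('stab',.2,(412,408)),('slidetab',.2,(493,425)),('slidepost',.201,(637,450))]:
    P=ray(p,200+q[0]/4,35+q[1]/4,zz)[:2]; print(n,P,(Rm.T@(P-t))*1000)
for n in ['dish','flask','amber_bottle','beaker']:
    for r in search_frame(p,n): P=w(p,r['xyz']);print(n,r['confidence'],P, (Rm.T@(P[:2]-t))*1000)
E
```

```text
-0.19118413557142316 [0.66458676 0.07828611] [[-0.3 -1.1]
 [-1.9  1.3]
 [ 2.2 -0.2]]
-0.19354301067506027 [0.6650172  0.07883018] [[-1.1 -1.1]
 [-1.8  1.2]
 [ 2.2 -0.9]
 [ 0.6  0.8]]
left rim [-0.23379967  0.19571643]
[[0.621 0.06  0.058]
 [0.595 0.009 0.058]
 [0.47  0.066 0.058]
 [0.496 0.118 0.058]]
rack -0.4376367162738354 [0.54543805 0.06352954] [[-0.9 -0.7]
 [-1.1  2.5]
 [ 0.3  0.3]
 [ 1.7 -2.1]] in guard [-0.11440361 -0.03801445] -13.985539136518646
spost [0.65544177 0.09744617] [-12.9771921   16.42670707]
stab [0.64714477 0.06097128] [-14.10380992 -20.96297639]
slidetab [0.63600492 0.01484294] [-16.16348257 -68.37266152]
slidepost [ 0.61909117 -0.06681396] [ -17.05578903 -151.75807369]
dish 0.8 [0.53824202 0.24925056 0.02402239] [-157.18628568  142.85490285]
flask 0.69 [0.75328303 0.02580322 0.09328292] [ 96.81686375 -35.06010334]
amber_bottle 0.79 [ 0.63008088 -0.21321325  0.10759948] [  21.88672026 -293.3102142 ]
amber_bottle 0.69 [0.6477558 0.3751588 0.0883135] [-73.9340492  287.47584912]
beaker 0.97 [ 0.47974952 -0.17963183  0.03200066] [-132.09673857 -289.27006971]
```

Run:
```python
from h import *
s=get_state(); M=R.from_rotvec(s['tool_rot']).as_matrix(); print(np.round(M,3), np.arctan2(M[1,0],M[0,0]))
a=cv2.imread('pics/side0.png'); cv2.imwrite('pics/c3.png',cv2.resize(a[110:320,150:390],None,fx=3.3,fy=2.8,interpolation=cv2.INTER_CUBIC))
```

```text
[[ 0.25  -0.968  0.   ]
 [-0.968 -0.25  -0.   ]
 [ 0.    -0.    -1.   ]] -1.318034873709164
```

View pics/c3.png

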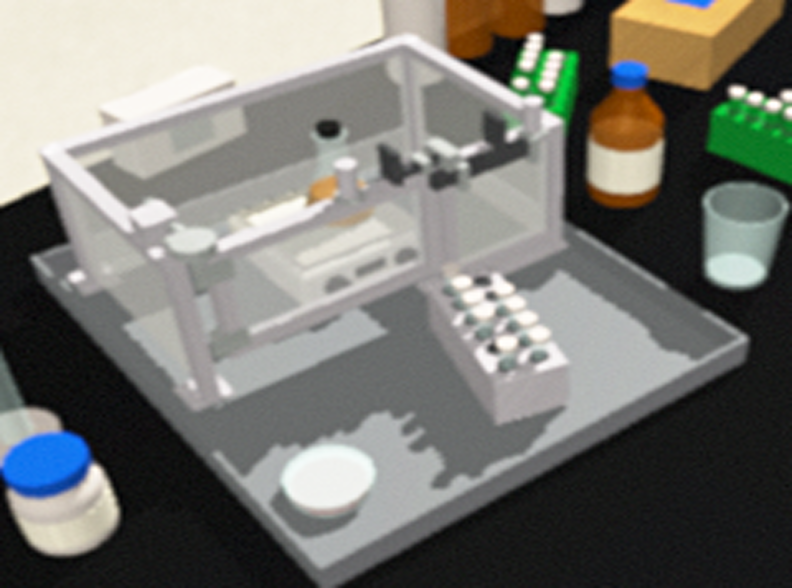

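>>> arm_command([
  {"x": -0.0356,"y": -0.0355},
  {"x": -0.0356,"y": -0.0355},
  {"x": -0.0356,"y": -0.0355},
  {"x": -0.0356,"y": -0.0355},
  {"x": -0.0356,"y": -0.0355},
  {"x": -0.0356,"y": -0.0355},
  {"x": -0.0356,"y": -0.0355},
  {"x": -0.0356,"y": -0.0355},
  {"x": -0.0356,"y": -0.0355},
  {"x": -0.0356,"y": -0.0355},
  {"x": -0.0356,"y": -0.0355},
  {"x": -0.0356,"y": -0.0355},
  {"x": -0.0356,"y": -0.0355},
  {"x": -0.0356,"y": -0.0355},
  {"rz": -10},
  {"rz": -10},
  {"rz": -10},
  {"rz": -10},
  {"rz": -10},
  {"rz": -10},
])

```text
schema error: expected keys claw, x, y, z, rx, ry, rz
```

>>> arm_command([
  {"rz": -10},
  {"rz": -10},
  {"rz": -10},
  {"rz": -10},
  {"rz": -10},
  {"rz": -10},
  {"rz": -10},
  {"rz": -10},
  {"rz": 0},
])

```text
schema error: expected keys claw, x, y, z, rx, ry, rz
```

```bash
cat >> h.py <<'E'
G_T=np.array([.665,.0788]);G_TH=-.1935
def g2w(x,y,z=0):
    c,s=np.cos(G_TH),np.sin(G_TH); return np.array([G_T[0]+c*x-s*y,G_T[1]+s*x+c*y,z])
def w2g(P):
    c,s=np.cos(G_TH),np.sin(G_TH); d=np.array(P)[:2]-G_T; return np.array([c*d[0]+s*d[1],-s*d[0]+c*d[1]])
def go(P,yaw):
    "tool shift/turn to bring tcp to world P with tool x yaw"
    s=get_state(); M=R.from_rotvec(s['tool_rot']).as_matrix()
    D=R.from_euler('z',yaw).as_matrix()@np.diag([1,-1,-1.])
    print('shift tool',np.round(M.T@(np.array(P)-s['position']),4),'turn deg',np.round(np.degrees(R.from_matrix(M.T@D).as_rotvec()),2))
def st():
    s=get_state(); M=R.from_rotvec(s['tool_rot']).as_matrix()
    print('t',round(s['time_s'],2),'pos',np.round(s['position'],4),'g',np.round(w2g(s['position'])*1000,1),'yaw',round(np.arctan2(M[1,0],M[0,0]),4),'tilt',np.round(M[:2,2],4),'F',np.round(s['force'],1),'T',np.round(s['torque'],2),'w',round(s['gripper_width'],4),'q',np.round(s['joint_pos'],2))
E
python3 - <<'E'
from h import *
st(); p=capture('wrist'); save(p,'w1.png')
for t in ['rack','slide_post','slide_tab','spring_post','spring_tab']:
    for r in search_frame(p,t): print(t,round(r['confidence'],2),np.round(w(p,r['xyz']),3), np.round(proj(p,w(p,r['xyz']))))
E
```

```text
t 2.05 pos [ 0.1438 -0.5567  0.4047] g [-389.2 -723.9] yaw -1.318 tilt [ 0.     -0.0001] F [-0.6  1.1 -0. ] T [-0.06 -0.02 -0.05] w 0.0856 q [-1.34  0.32  1.56  0.    1.26 -0.02]
```

View pics/w1.png

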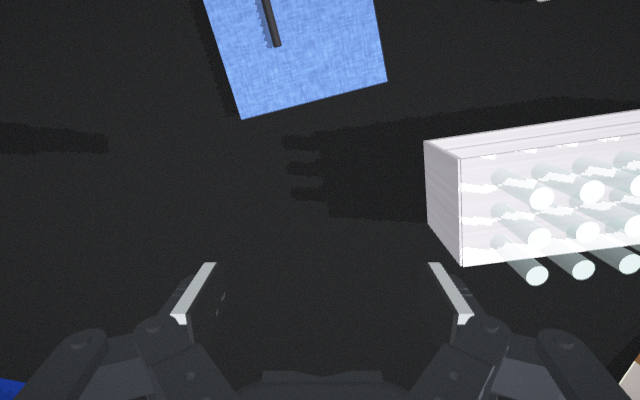

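>>> arm_command([
  {"claw": 1,"x": -0.0356,"y": -0.0355,"z": 0,"rx": 0,"ry": 0,"rz": 0},
  {"claw": 1,"x": -0.0356,"y": -0.0355,"z": 0,"rx": 0,"ry": 0,"rz": 0},
  {"claw": 1,"x": -0.0356,"y": -0.0355,"z": 0,"rx": 0,"ry": 0,"rz": 0},
  {"claw": 1,"x": -0.0356,"y": -0.0355,"z": 0,"rx": 0,"ry": 0,"rz": 0},
  {"claw": 1,"x": -0.0356,"y": -0.0355,"z": 0,"rx": 0,"ry": 0,"rz": 0},
  {"claw": 1,"x": -0.0356,"y": -0.0355,"z": 0,"rx": 0,"ry": 0,"rz": 0},
  {"claw": 1,"x": -0.0356,"y": -0.0355,"z": 0,"rx": 0,"ry": 0,"rz": 0},
  {"claw": 1,"x": -0.0356,"y": -0.0355,"z": 0,"rx": 0,"ry": 0,"rz": 0},
  {"claw": 1,"x": -0.0356,"y": -0.0355,"z": 0,"rx": 0,"ry": 0,"rz": 0},
  {"claw": 1,"x": -0.0356,"y": -0.0355,"z": 0,"rx": 0,"ry": 0,"rz": 0},
  {"claw": 1,"x": -0.0356,"y": -0.0355,"z": 0,"rx": 0,"ry": 0,"rz": 0},
  {"claw": 1,"x": -0.0356,"y": -0.0355,"z": 0,"rx": 0,"ry": 0,"rz": 0},
  {"claw": 1,"x": -0.0356,"y": -0.0355,"z": 0,"rx": 0,"ry": 0,"rz": 0},
  {"claw": 1,"x": -0.0356,"y": -0.0355,"z": 0,"rx": 0,"ry": 0,"rz": 0},
])

```text
time_s: 4.1
position: [0.501, 0.0518, 0.4049]
tool_rot: [-2.484, 1.923, -0.001]
force: [1.2, -0.3, 0.1]
gripper_width: 0.0859
```

>>> arm_command([
  {"claw": 1,"x": 0,"y": 0,"z": 0,"rx": 0,"ry": 0,"rz": -10},
  {"claw": 1,"x": 0,"y": 0,"z": 0,"rx": 0,"ry": 0,"rz": -10},
  {"claw": 1,"x": 0,"y": 0,"z": 0,"rx": 0,"ry": 0,"rz": -10},
  {"claw": 1,"x": 0,"y": 0,"z": 0,"rx": 0,"ry": 0,"rz": -10},
  {"claw": 1,"x": 0,"y": 0,"z": 0,"rx": 0,"ry": 0,"rz": -10},
  {"claw": 1,"x": 0,"y": 0,"z": 0,"rx": 0,"ry": 0,"rz": -10},
  {"claw": 1,"x": 0,"y": 0,"z": 0,"rx": 0,"ry": 0,"rz": -10},
  {"claw": 1,"x": 0,"y": 0,"z": 0,"rx": 0,"ry": 0,"rz": -10},
  {"claw": 1,"x": 0,"y": 0,"z": 0,"rx": 0,"ry": 0,"rz": -10},
  {"claw": 1,"x": 0,"y": 0,"z": 0,"rx": 0,"ry": 0,"rz": -10},
  {"claw": 1,"x": 0,"y": 0,"z": 0,"rx": 0,"ry": 0,"rz": -10},
  {"claw": 1,"x": 0,"y": 0,"z": 0,"rx": 0,"ry": 0,"rz": -10},
  {"claw": 1,"x": 0,"y": 0,"z": 0,"rx": 0,"ry": 0,"rz": -10},
  {"claw": 1,"x": 0,"y": 0,"z": 0,"rx": 0,"ry": 0,"rz": -10},
  {"claw": 1,"x": 0,"y": 0,"z": 0,"rx": 0,"ry": 0,"rz": 0},
])

```text
time_s: 5.98
position: [0.5003, 0.0502, 0.4047]
tool_rot: [2.659, 1.673, 0.0]
force: [0.1, 0.6, -0.9]
gripper_width: 0.0854
```

Run:
```python
from h import *
st(); p=capture('wrist'); save(p,'w2.png')
print(p['extrinsics'])
st()
```

```text
t 5.97 pos [0.5003 0.0502 0.4047] g [-156.1  -59.8] yaw 1.1234 tilt [ 0.0002 -0.    ] F [ 0.1  0.6 -0.9] T [-0.01 -0.07  0.01] w 0.0854 q [ 0.08  0.21  1.72 -0.    1.21 -1.05]
[[ 0.43285485 -0.8557651  -0.28337743  0.42574101]
 [ 0.9014626   0.41043472  0.13750828  0.0855371 ]
 [-0.00136686 -0.31497528  0.94909889  0.37489675]
 [ 0.          0.          0.          1.        ]]
t 6.03 pos [0.5004 0.0501 0.4047] g [-156.1  -59.8] yaw 1.1225 tilt [ 0.0001 -0.0001] F [ 0.2 -0.5 -0.1] T [-0.    0.01  0.04] w 0.0856 q [ 0.08  0.21  1.72 -0.    1.21 -1.05]
```

View pics/w2.png

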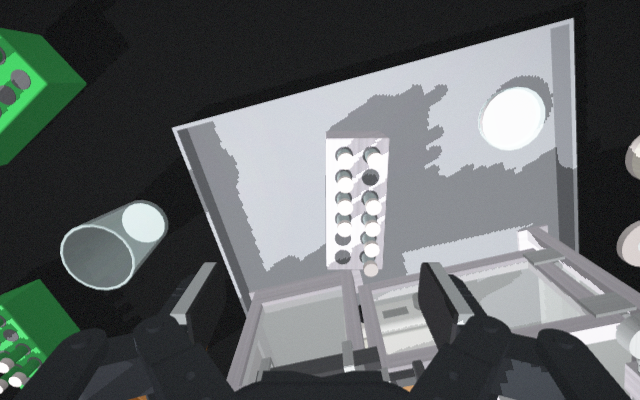

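Run:
```python
from h import *
a=cv2.imread('pics/w2.png'); cv2.imwrite('pics/c4.png',cv2.resize(a[125:285,290:430],None,fx=3.7,fy=3.7,interpolation=cv2.INTER_CUBIC))
```

```text
(no output)
```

View pics/c4.png

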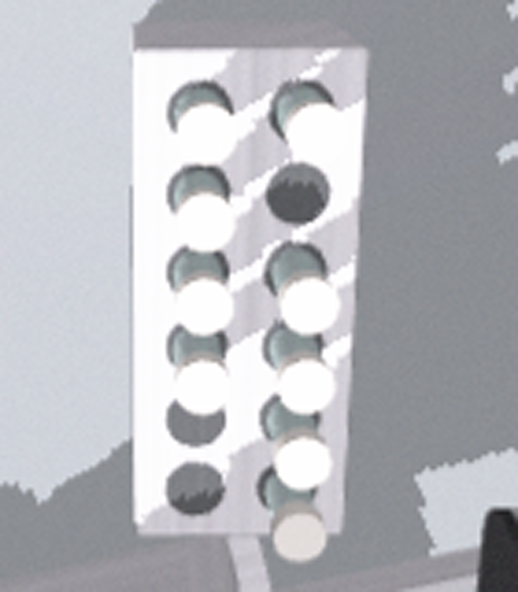

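Run:
```python
from h import *
p=capture('wrist')
px=[(134,47),(367,47),(342,534),(136,534)]
W=[ray(p,290+u/3.7,125+v/3.7,.058) for u,v in px]
L=[(-.07,-.03),(-.07,.03),(.07,.03),(.07,-.03)]
tr,t,r=fit2(L,W);print('rack',tr,t,np.round(r,1),w2g(t)*1000,tr-G_TH)
# tray near-right outer corner ~ (173,128), near-left (573,19)
for q in [(173,128),(573,19)]: P=ray(p,*q,.03); print(w2g(P)*1000)
c,s=np.cos(tr),np.sin(tr)
P=[t[0]-.01*c,t[1]-.01*s,.30]
print(P); go(P,tr+np.pi/2)
```

```text
rack -0.44010594410835235 [0.54472319 0.06601271] [[ 0.3  0.4]
 [ 0.3 -0.9]
 [-0.3 -0.2]
 [-0.3  0.7]] [-115.57317779  -35.67724585] -0.24660594410835235
[-234.84166249 -194.88923827]
[-234.21413983  197.25343525]
[np.float64(0.5356761272615643), np.float64(0.0702730589301379), 0.3]
shift tool [0.0334 0.0231 0.1047] turn deg [ 0.01  0.   -0.45]
```

>>> arm_command([
  {"claw": 1,"x": 0.0111,"y": 0.0077,"z": 0.035,"rx": 0,"ry": 0,"rz": -0.45},
  {"claw": 1,"x": 0.0111,"y": 0.0077,"z": 0.035,"rx": 0,"ry": 0,"rz": 0},
  {"claw": 1,"x": 0.0111,"y": 0.0077,"z": 0.035,"rx": 0,"ry": 0,"rz": 0},
  {"claw": 1,"x": 0,"y": 0,"z": 0.03,"rx": 0,"ry": 0,"rz": 0},
  {"claw": 1,"x": 0,"y": 0,"z": 0.03,"rx": 0,"ry": 0,"rz": 0},
  {"claw": 1,"x": 0,"y": 0,"z": 0.02,"rx": 0,"ry": 0,"rz": 0},
  {"claw": 1,"x": 0,"y": 0,"z": 0.012,"rx": 0,"ry": 0,"rz": 0},
  {"claw": 1,"x": 0,"y": 0,"z": 0,"rx": 0,"ry": 0,"rz": 0},
])

```text
time_s: 7.08
position: [0.5354, 0.0704, 0.2072]
tool_rot: [-2.651, -1.685, 0.002]
force: [-0.1, 0.7, 1.4]
gripper_width: 0.0853
```

Run:
```python
from h import *
st(); p=capture('wrist'); save(p,'w3.png');p=capture('side'); save(p,'s3.png'); a=cv2.imread('pics/s3.png'); cv2.imwrite('pics/c5.png',cv2.resize(a[110:320,150:390],None,fx=3.3,fy=2.8,interpolation=cv2.INTER_CUBIC))
```

```text
t 7.08 pos [0.5354 0.0704 0.2072] g [-125.6  -33.2] yaw 1.1325 tilt [-0.0013 -0.0002] F [-0.1  0.7  1.4] T [-0.03  0.03 -0.02] w 0.0853 q [ 0.11  0.47  1.9  -0.    0.77 -1.02]
```

View pics/w3.png

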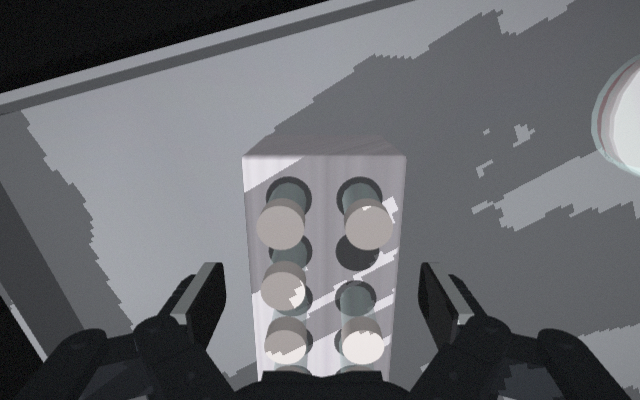

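View pics/c5.png

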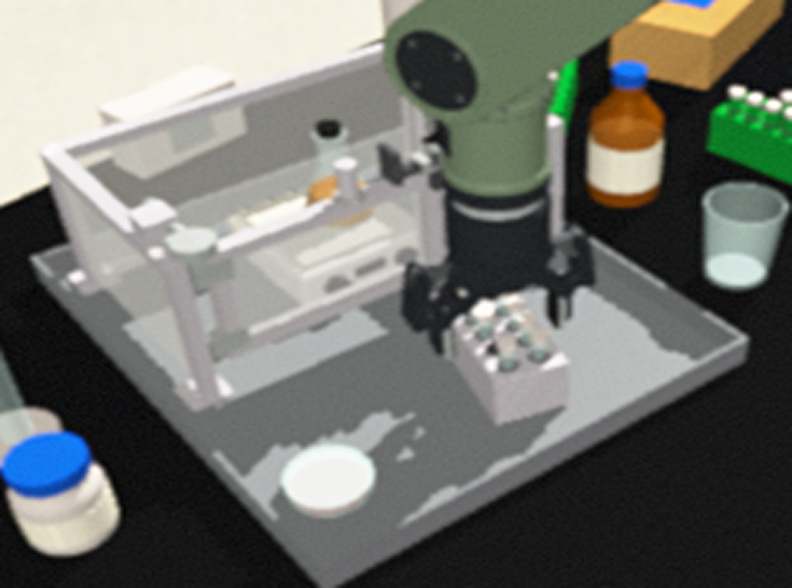

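>>> arm_command([
  {"claw": 0.5,"x": 0,"y": 0,"z": 0,"rx": 0,"ry": 0,"rz": 0},
  {"claw": 0.5,"x": 0,"y": 0,"z": 0,"rx": 0,"ry": 0,"rz": 0},
  {"claw": 0.5,"x": 0,"y": 0,"z": 0,"rx": 0,"ry": 0,"rz": 0},
  {"claw": 0.5,"x": 0,"y": 0,"z": 0,"rx": 0,"ry": 0,"rz": 0},
], squeeze=25)

```text
time_s: 7.68
position: [0.5358, 0.0706, 0.2086]
tool_rot: [2.65, 1.686, 0.003]
force: [-0.5, 0.5, 5.1]
gripper_width: 0.0594
```

Run:
```python
from h import *
st(); p=capture('side'); save(p,'s4.png'); a=cv2.imread('pics/s4.png'); cv2.imwrite('pics/c6.png',cv2.resize(a[160:260,250:350],None,fx=6,fy=6,interpolation=cv2.INTER_CUBIC))
# target: tcp = rack target with -10 along x; parked (-87,-162.5), yaw 0
P=g2w(-.097,-.1625,.2072); print(P); go(P,G_TH+np.pi/2)
```

```text
t 7.67 pos [0.5358 0.0706 0.2086] g [-125.2  -32.9] yaw 1.133 tilt [0.002  0.0004] F [-0.5  0.5  5.1] T [0.16 0.11 0.01] w 0.0594 q [ 0.11  0.47  1.9   0.    0.77 -1.02]
[ 0.53856239 -0.06201471  0.2072    ]
shift tool [-0.1189  0.0587  0.0014] turn deg [  0.1   -0.06 -14.  ]
```

View pics/c6.png

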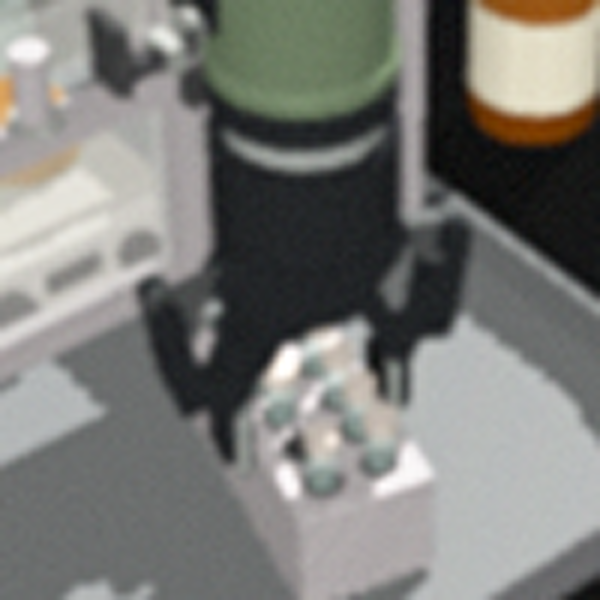

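>>> arm_command([
  {"claw": 0.5,"x": 0,"y": 0,"z": 0,"rx": 0,"ry": 0,"rz": -3.5},
  {"claw": 0.5,"x": 0,"y": 0,"z": 0,"rx": 0,"ry": 0,"rz": -3.5},
  {"claw": 0.5,"x": 0,"y": 0,"z": 0,"rx": 0,"ry": 0,"rz": -3.5},
  {"claw": 0.5,"x": 0,"y": 0,"z": 0,"rx": 0,"ry": 0,"rz": -3.5},
  {"claw": 0.5,"x": -0.015,"y": 0.0023,"z": 0,"rx": 0,"ry": 0,"rz": 0},
  {"claw": 0.5,"x": -0.015,"y": 0.0023,"z": 0,"rx": 0,"ry": 0,"rz": 0},
  {"claw": 0.5,"x": -0.015,"y": 0.0023,"z": 0,"rx": 0,"ry": 0,"rz": 0},
  {"claw": 0.5,"x": -0.015,"y": 0.0023,"z": 0,"rx": 0,"ry": 0,"rz": 0},
  {"claw": 0.5,"x": -0.015,"y": 0.0023,"z": 0,"rx": 0,"ry": 0,"rz": 0},
  {"claw": 0.5,"x": -0.015,"y": 0.0023,"z": 0,"rx": 0,"ry": 0,"rz": 0},
  {"claw": 0.5,"x": -0.015,"y": 0.0023,"z": 0,"rx": 0,"ry": 0,"rz": 0},
  {"claw": 0.5,"x": -0.015,"y": 0.0023,"z": 0,"rx": 0,"ry": 0,"rz": 0},
  {"claw": 0.5,"x": 0,"y": 0,"z": 0,"rx": 0,"ry": 0,"rz": 0},
])

```text
time_s: 9.35
position: [0.5308, -0.0516, 0.2086]
tool_rot: [2.425, 1.995, 0.002]
force: [-0.2, -1.4, 6.7]
gripper_width: 0.0594
```

Run:
```python
from h import *
st(); p=capture('side'); save(p,'s5.png'); a=cv2.imread('pics/s5.png'); cv2.imwrite('pics/c7.png',cv2.resize(a[140:260,270:390],None,fx=5,fy=5,interpolation=cv2.INTER_CUBIC))
p=capture('wrist'); save(p,'w5.png')
```

```text
t 9.35 pos [ 0.5308 -0.0516  0.2086] g [-106.6 -153.8] yaw 1.3767 tilt [ 0.0021 -0.0005] F [-0.2 -1.4  6.7] T [-0.03  0.08 -0.05] w 0.0594 q [-0.12  0.46  1.92 -0.    0.77 -1.49]
```

View pics/c7.png

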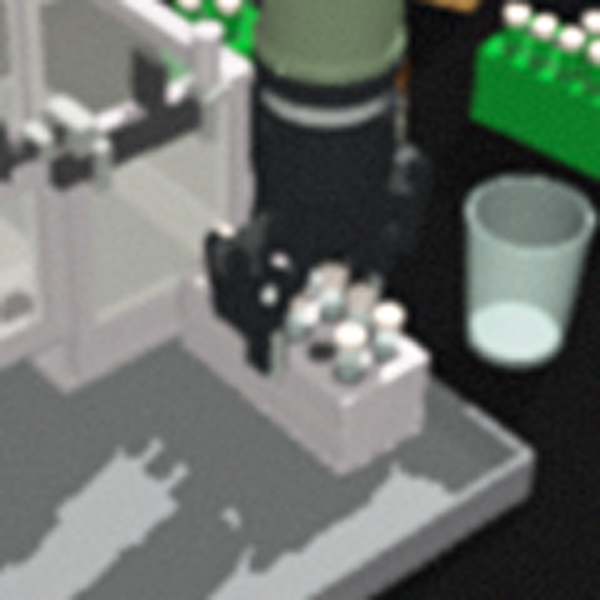

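View pics/w5.png

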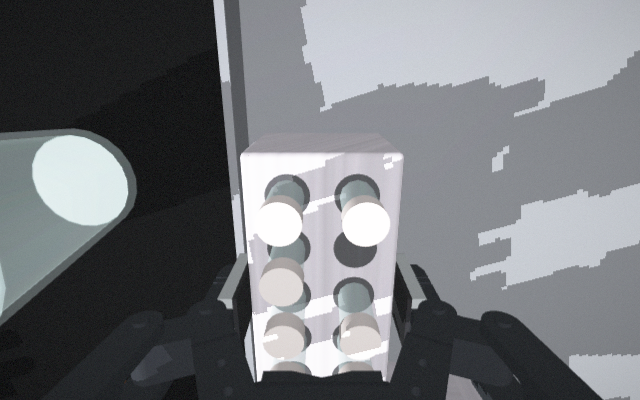

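>>> arm_command([
  {"claw": 0.5,"x": -0.004,"y": 0.004,"z": 0,"rx": 0,"ry": 0,"rz": 0},
  {"claw": 0.5,"x": -0.003,"y": 0.003,"z": 0,"rx": 0,"ry": 0,"rz": 0},
  {"claw": 0.5,"x": -0.002,"y": 0.002,"z": 0,"rx": 0,"ry": 0,"rz": 0},
  {"claw": 0.5,"x": 0,"y": 0,"z": 0,"rx": 0,"ry": 0,"rz": 0},
])

```text
time_s: 9.95
position: [0.5364, -0.0604, 0.2086]
tool_rot: [-2.423, -1.993, 0.002]
force: [-6.2, 6.7, 12.2]
gripper_width: 0.0594
```

```bash
cat >> h.py <<'E'
def fg():
    s=get_state();c,q=np.cos(G_TH),np.sin(G_TH);f=s['force'];print('Fguard',np.round([c*f[0]+q*f[1],-q*f[0]+c*f[1],f[2]],1))
E
python3 - <<'E'
from h import *
st();fg()
E
```

```text
t 9.95 pos [ 0.5364 -0.0604  0.2086] g [ -99.5 -161.4] yaw 1.3764 tilt [-0.0035  0.0026] F [-6.2  6.7 12.2] T [ 0.97  0.71 -0.05] w 0.0594 q [-0.13  0.47  1.9   0.    0.78 -1.51]
Fguard [-7.3  5.4 12.2]
```

>>> arm_command([
  {"claw": 0.5,"x": -0.001,"y": 0.001,"z": 0,"rx": 0,"ry": 0,"rz": 0},
  {"claw": 0.5,"x": -0.001,"y": 0.001,"z": 0,"rx": 0,"ry": 0,"rz": 0},
  {"claw": 0.5,"x": 0,"y": 0,"z": 0,"rx": 0,"ry": 0,"rz": 0},
])

```text
time_s: 10.32
position: [0.5371, -0.0615, 0.2086]
tool_rot: [-2.42, -1.99, 0.002]
force: [-8.0, 13.6, 14.7]
gripper_width: 0.0593
```

Run:
```python
from h import *
st();fg(); p=capture('side'); save(p,'s6.png'); a=cv2.imread('pics/s6.png'); cv2.imwrite('pics/c8.png',cv2.resize(a[150:270,270:390],None,fx=5,fy=5,interpolation=cv2.INTER_CUBIC))
p=capture('wrist'); save(p,'w6.png')
```

```text
t 10.32 pos [ 0.5371 -0.0615  0.2086] g [ -98.5 -162.3] yaw 1.3763 tilt [-0.0062  0.0052] F [-8.  13.6 14.7] T [1.99 1.05 0.18] w 0.0593 q [-0.14  0.47  1.9   0.01  0.78 -1.52]
Fguard [-10.4  11.8  14.7]
```

View pics/c8.png

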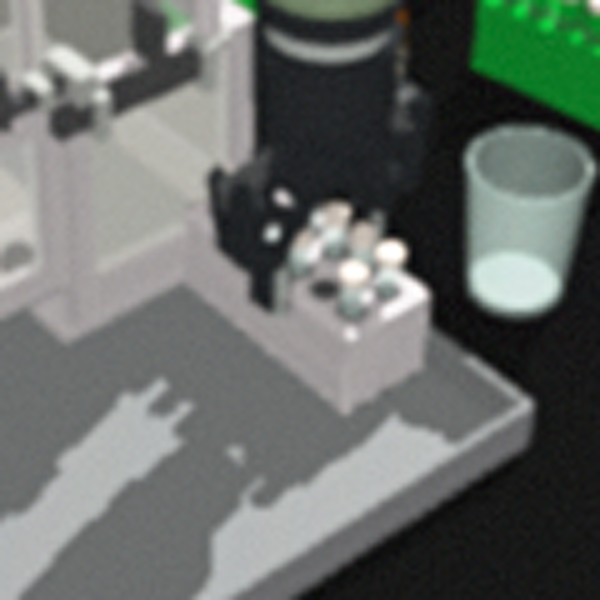

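View pics/w6.png

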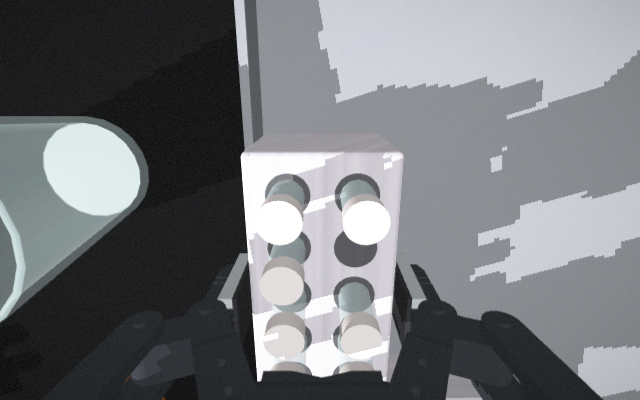

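>>> arm_command([
  {"claw": 0.8,"x": 0,"y": 0,"z": 0,"rx": 0,"ry": 0,"rz": 0},
  {"claw": 1,"x": 0,"y": 0,"z": 0,"rx": 0,"ry": 0,"rz": 0},
  {"claw": 1,"x": 0,"y": 0,"z": 0,"rx": 0,"ry": 0,"rz": 0},
])

```text
time_s: 10.8
position: [0.5392, -0.0641, 0.2075]
tool_rot: [2.425, 1.996, -0.0]
force: [-0.0, 0.7, 0.2]
gripper_width: 0.0853
```

Run:
```python
from h import *
st();fg(); p=capture('wrist'); save(p,'w7.png')
```

```text
t 10.8 pos [ 0.5392 -0.0641  0.2075] g [ -95.9 -164.4] yaw 1.3774 tilt [-0.0002 -0.0003] F [-0.   0.7  0.2] T [ 0.06  0.01 -0.01] w 0.0853 q [-0.14  0.47  1.89 -0.    0.78 -1.52]
Fguard [-0.2  0.7  0.2]
```

View pics/w7.png

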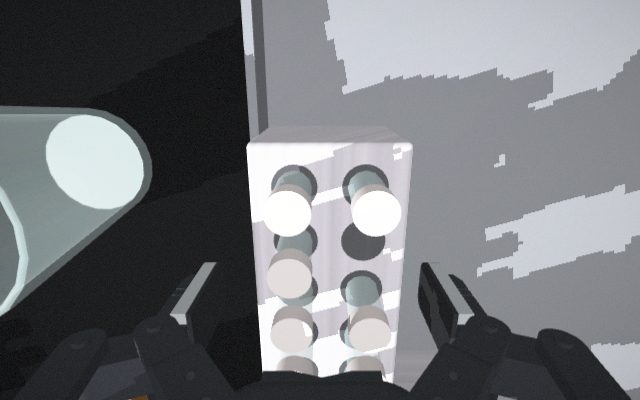

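>>> arm_command([
  {"claw": 1,"x": 0,"y": 0,"z": -0.03,"rx": 0,"ry": 0,"rz": 0},
  {"claw": 1,"x": 0,"y": 0,"z": -0.04,"rx": 0,"ry": 0,"rz": 0},
  {"claw": 1,"x": 0,"y": 0,"z": -0.05,"rx": 0,"ry": 0,"rz": 0},
  {"claw": 1,"x": 0.01,"y": -0.035,"z": -0.04,"rx": 0,"ry": 0,"rz": 0},
  {"claw": 1,"x": 0.01,"y": -0.035,"z": -0.04,"rx": 0,"ry": 0,"rz": 0},
  {"claw": 1,"x": 0,"y": 0,"z": 0,"rx": 0,"ry": 0,"rz": 0},
])

```text
time_s: 11.6
position: [0.4732, -0.0303, 0.4109]
tool_rot: [2.421, 1.995, 0.007]
force: [1.9, 0.4, -0.7]
gripper_width: 0.0852
```

Run:
```python
from h import *
st(); p=capture('wrist'); save(p,'w8.png'); a=cv2.imread('pics/w8.png'); cv2.imwrite('pics/c9.png',cv2.resize(a[100:400,200:460],None,fx=2,fy=2,interpolation=cv2.INTER_CUBIC))
p=capture('top'); save(p,'t8.png'); a=cv2.imread('pics/t8.png'); cv2.imwrite('pics/c10.png',cv2.resize(a[130:260,290:400],None,fx=4.5,fy=4.5,interpolation=cv2.INTER_CUBIC))
```

```text
t 11.6 pos [ 0.4732 -0.0303  0.4109] g [-167.3 -143.9] yaw 1.3784 tilt [ 0.0064 -0.0006] F [ 1.9  0.4 -0.7] T [-0.03 -0.   -0.05] w 0.0852 q [-0.09  0.15  1.77 -0.    1.21 -1.47]
```

View pics/w8.png

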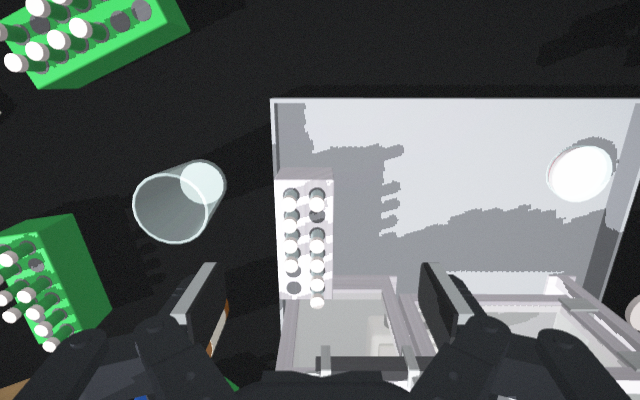

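View pics/c10.png

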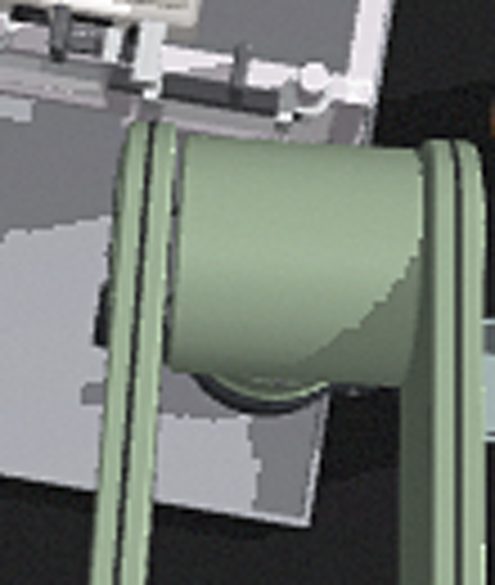

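Run:
```python
from h import *
a=cv2.imread('pics/w8.png'); cv2.imwrite('pics/c11.png',cv2.resize(a[160:320,255:355],None,fx=5,fy=3.7,interpolation=cv2.INTER_CUBIC))
```

```text
(no output)
```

View pics/c11.png

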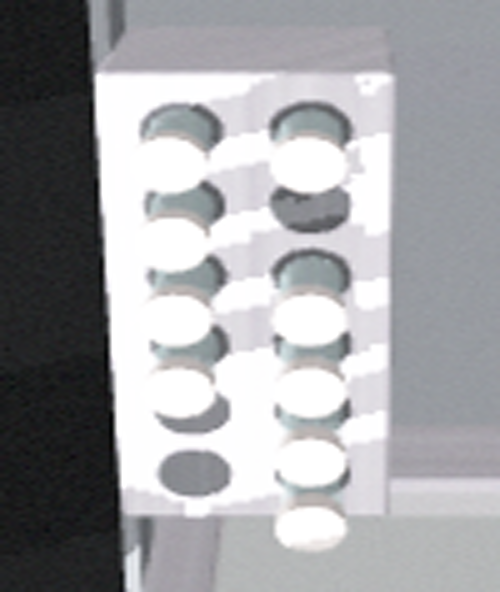

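Run:
```python
from h import *
p=capture('wrist')
px=[(97,72),(393,72),(388,515),(125,515)]
W=[ray(p,255+u/5,160+v/3.7,.058) for u,v in px]
L=[(-.07,-.03),(-.07,.03),(.07,.03),(.07,-.03)]
tr,t,r=fit2(L,W);print('rack',tr,t,np.round(r,1),w2g(t)*1000,np.degrees(tr-G_TH))
W=[ray(p,271,98,.03),ray(p,640,98,.03)]; print([w2g(q)*1000 for q in W]); d=W[1]-W[0]; print('front rim yaw',np.degrees(np.arctan2(-d[0],d[1])-G_TH))
for n in ['slide_post','slide_tab']:
    for r in search_frame(p,n): print(n,r['confidence'],w2g(w(p,r['xyz']))*1000)
```

```text
rack -0.1914614935284609 [ 0.54302524 -0.06220539] [[ 1.4  0.7]
 [ 1.1 -1.2]
 [-1.4 -0.6]
 [-1.1  1.1]] [ -92.58377077 -161.82894273] 0.1167978173292962
[array([-236.96677304, -194.79097238]), array([-237.04339172,  169.48574   ])]
front rim yaw 0.012051077067056994
slide_post 0.74 [-91.40356375  13.8269838 ]
slide_tab 0.81 [-28.499476   -98.14455862]
```

>>> arm_command([
  {"claw": 0,"x": -0.0095,"y": -0.01,"z": 0.03,"rx": 0,"ry": 0,"rz": 0},
  {"claw": 0,"x": -0.0095,"y": -0.01,"z": 0.03,"rx": 0,"ry": 0,"rz": 0},
  {"claw": 0,"x": 0,"y": 0,"z": 0.04,"rx": 0,"ry": 0,"rz": 0},
  {"claw": 0,"x": 0,"y": 0,"z": 0.04,"rx": 0,"ry": 0,"rz": 0},
  {"claw": 0,"x": 0,"y": 0,"z": 0.04,"rx": 0,"ry": 0,"rz": 0},
  {"claw": 0,"x": 0,"y": 0,"z": 0.02,"rx": 0,"ry": 0,"rz": 0},
  {"claw": 0,"x": 0,"y": 0,"z": 0,"rx": 0,"ry": 0,"rz": 0},
])

```text
time_s: 12.72
position: [0.4506, -0.0457, 0.2054]
tool_rot: [-2.422, -1.994, 0.007]
force: [-0.3, -0.0, -0.1]
gripper_width: -0.0001
```

Run:
```python
from h import *
st();fg(); p=capture('top'); save(p,'t9.png'); a=cv2.imread('pics/t9.png'); cv2.imwrite('pics/c12.png',cv2.resize(a[130:260,290:400],None,fx=4.5,fy=4.5,interpolation=cv2.INTER_CUBIC))
p=capture('side'); save(p,'s9.png'); a=cv2.imread('pics/s9.png'); cv2.imwrite('pics/c13.png',cv2.resize(a[130:270,260:400],None,fx=4.2,fy=4.2,interpolation=cv2.INTER_CUBIC))
```

```text
t 12.72 pos [ 0.4506 -0.0457  0.2054] g [-186.4 -163.4] yaw 1.3773 tilt [-0.0059  0.0006] F [-0.3 -0.  -0.1] T [-0.04 -0.05 -0.02] w -0.0001 q [-0.13  0.37  2.1  -0.    0.68 -1.5 ]
Fguard [-0.3 -0.1 -0.1]
```

View pics/c12.png

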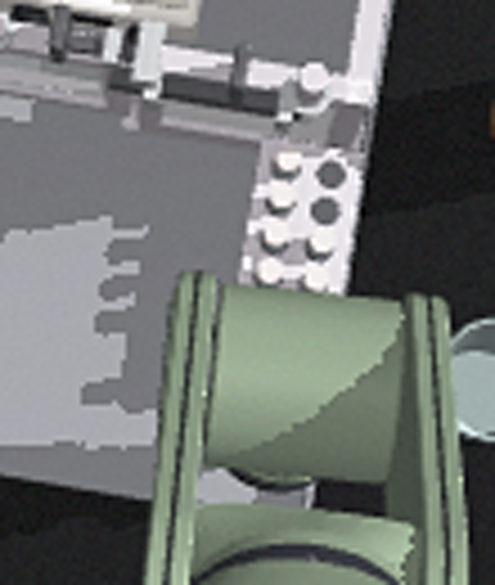

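View pics/c13.png

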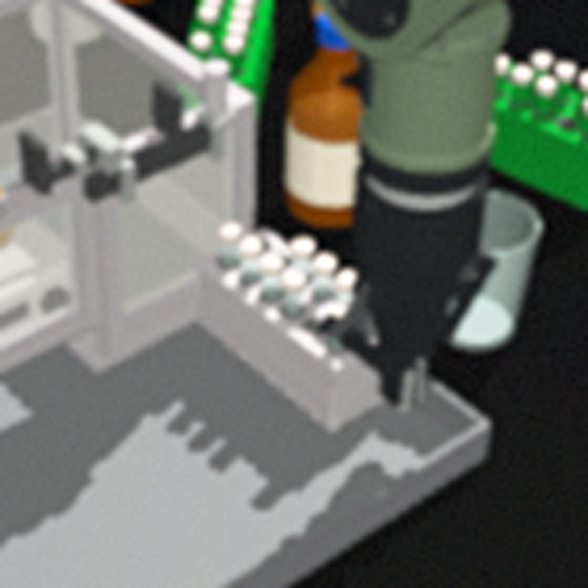

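>>> arm_command([
  {"claw": 0,"x": 0,"y": 0.008,"z": 0,"rx": 0,"ry": 0,"rz": 0},
  {"claw": 0,"x": 0,"y": 0.006,"z": 0,"rx": 0,"ry": 0,"rz": 0},
  {"claw": 0,"x": 0,"y": 0.002,"z": 0,"rx": 0,"ry": 0,"rz": 0},
  {"claw": 0,"x": 0,"y": 0,"z": 0,"rx": 0,"ry": 0,"rz": 0},
])

```text
time_s: 13.32
position: [0.4669, -0.0486, 0.2079]
tool_rot: [2.425, 1.997, 0.0]
force: [-0.3, -0.0, 0.0]
gripper_width: 0.0001
```

Run:
```python
from h import *
st();fg()
```

```text
t 13.32 pos [ 0.4669 -0.0486  0.2079] g [-169.9 -163.2] yaw 1.3777 tilt [ 0.0005 -0.0001] F [-0.3 -0.   0. ] T [-0.01  0.03 -0.02] w 0.0001 q [-0.13  0.38  2.06 -0.    0.69 -1.51]
Fguard [-0.2 -0.1  0. ]
```

>>> arm_command([
  {"claw": 0,"x": 0,"y": 0.0015,"z": 0,"rx": 0,"ry": 0,"rz": 0},
  {"claw": 0,"x": 0,"y": 0.0015,"z": 0,"rx": 0,"ry": 0,"rz": 0},
  {"claw": 0,"x": 0,"y": 0,"z": 0,"rx": 0,"ry": 0,"rz": 0},
])

```text
time_s: 13.7
position: [0.4685, -0.049, 0.2075]
tool_rot: [-2.423, -1.995, 0.004]
force: [-4.2, 1.0, 3.7]
gripper_width: -0.0001
```

>>> arm_command([
  {"claw": 0,"x": 0,"y": 0.0015,"z": 0,"rx": 0,"ry": 0,"rz": 0},
  {"claw": 0,"x": 0,"y": 0.0015,"z": 0,"rx": 0,"ry": 0,"rz": 0},
  {"claw": 0,"x": 0,"y": 0,"z": 0,"rx": 0,"ry": 0,"rz": 0},
])

```text
time_s: 14.08
position: [0.4702, -0.0493, 0.2073]
tool_rot: [-2.421, -1.993, 0.009]
force: [-8.3, 3.0, 7.0]
gripper_width: 0.0001
```

>>> arm_command([
  {"claw": 0,"x": 0,"y": -0.01,"z": 0,"rx": 0,"ry": 0,"rz": 0},
  {"claw": 0,"x": 0,"y": -0.01,"z": 0,"rx": 0,"ry": 0,"rz": 0},
  {"claw": 0,"x": 0,"y": 0,"z": -0.03,"rx": 0,"ry": 0,"rz": 0},
  {"claw": 0,"x": 0,"y": 0,"z": -0.03,"rx": 0,"ry": 0,"rz": 0},
  {"claw": 0,"x": 0.03,"y": 0,"z": -0.02,"rx": 0,"ry": 0,"rz": 0},
  {"claw": 0,"x": 0.04,"y": 0.04,"z": 0,"rx": 0,"ry": 0,"rz": 0},
  {"claw": 0,"x": 0,"y": 0.05,"z": 0.01,"rx": 0,"ry": 0,"rz": 0},
  {"claw": 0,"x": 0,"y": 0.003,"z": 0.04,"rx": 0,"ry": 0,"rz": 0},
  {"claw": 0,"x": 0,"y": 0,"z": 0.03,"rx": 0,"ry": 0,"rz": 0},
  {"claw": 0,"x": 0,"y": 0,"z": 0,"rx": 0,"ry": 0,"rz": 0},
])

```text
time_s: 15.32
position: [0.5567, 0.005, 0.2056]
tool_rot: [-2.423, -1.995, 0.006]
force: [-0.9, -0.3, 0.2]
gripper_width: -0.0004
```

Run:
```python
from h import *
st();fg(); p=capture('wrist'); save(p,'w10.png')
```

```text
t 15.32 pos [0.5567 0.005  0.2056] g [-92.1 -93.3] yaw 1.3777 tilt [-0.005 -0.   ] F [-0.9 -0.3  0.2] T [ 0.01 -0.03  0.03] w -0.0004 q [-0.01  0.49  1.86 -0.    0.79 -1.39]
Fguard [-0.8 -0.4  0.2]
```

View pics/w10.png

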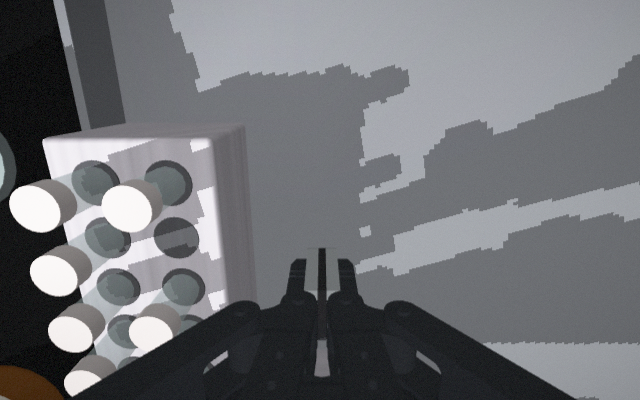

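>>> arm_command([
  {"claw": 0,"x": 0,"y": 0,"z": -0.03,"rx": 0,"ry": 0,"rz": 10},
  {"claw": 0,"x": 0,"y": 0,"z": -0.03,"rx": 0,"ry": 0,"rz": 10},
  {"claw": 0,"x": 0,"y": 0,"z": 0,"rx": 0,"ry": 0,"rz": 10},
  {"claw": 0,"x": 0,"y": 0,"z": 0,"rx": 0,"ry": 0,"rz": 10},
  {"claw": 0,"x": 0,"y": 0,"z": 0,"rx": 0,"ry": 0,"rz": 10},
  {"claw": 0,"x": 0,"y": 0,"z": 0,"rx": 0,"ry": 0,"rz": 10},
  {"claw": 0,"x": 0,"y": 0,"z": 0,"rx": 0,"ry": 0,"rz": 10},
  {"claw": 0,"x": 0,"y": 0,"z": 0.03,"rx": 0,"ry": 0,"rz": 10},
  {"claw": 0,"x": 0,"y": 0,"z": 0.03,"rx": 0,"ry": 0,"rz": 10},
  {"claw": 0,"x": 0,"y": 0.01,"z": 0,"rx": 0,"ry": 0,"rz": 0},
  {"claw": 0,"x": 0,"y": 0.008,"z": 0,"rx": 0,"ry": 0,"rz": 0},
  {"claw": 0,"x": 0,"y": 0.004,"z": 0,"rx": 0,"ry": 0,"rz": 0},
  {"claw": 0,"x": 0,"y": 0.003,"z": 0,"rx": 0,"ry": 0,"rz": 0},
  {"claw": 0,"x": 0,"y": 0,"z": 0,"rx": 0,"ry": 0,"rz": 0},
])

```text
time_s: 17.12
position: [0.553, -0.0199, 0.2082]
tool_rot: [3.127, -0.303, 0.001]
force: [-0.0, 0.0, -0.4]
gripper_width: 0.0
```

Run:
```python
from h import *
st();fg()
```

```text
t 17.12 pos [ 0.553  -0.0199  0.2082] g [ -91.  -118.4] yaw -0.1932 tilt [ 0.0008 -0.0001] F [-0.   0.  -0.4] T [ 0.03 -0.01 -0.06] w 0.0 q [-0.06  0.48  1.87 -0.    0.79  0.14]
Fguard [-0.   0.  -0.4]
```

>>> arm_command([
  {"claw": 0,"x": 0,"y": 0.002,"z": 0,"rx": 0,"ry": 0,"rz": 0},
  {"claw": 0,"x": 0,"y": 0.002,"z": 0,"rx": 0,"ry": 0,"rz": 0},
  {"claw": 0,"x": 0,"y": 0,"z": 0,"rx": 0,"ry": 0,"rz": 0},
])

```text
time_s: 17.5
position: [0.5523, -0.0225, 0.2078]
tool_rot: [-3.124, 0.304, -0.001]
force: [0.5, 6.0, 1.5]
gripper_width: 0.0001
```

>>> arm_command([
  {"claw": 0,"x": 0,"y": 0.002,"z": 0,"rx": 0,"ry": 0,"rz": 0},
  {"claw": 0,"x": 0,"y": 0.002,"z": 0,"rx": 0,"ry": 0,"rz": 0},
  {"claw": 0,"x": 0,"y": 0,"z": 0,"rx": 0,"ry": 0,"rz": 0},
])

```text
time_s: 17.88
position: [0.5521, -0.0238, 0.2083]
tool_rot: [-3.118, 0.308, -0.003]
force: [2.2, 21.6, 3.9]
gripper_width: -0.0002
```

Run:
```python
from h import *
st();fg()
```

```text
t 17.88 pos [ 0.5521 -0.0238  0.2083] g [ -91.1 -122.4] yaw -0.1969 tilt [0.0025 0.0083] F [ 2.2 21.6  3.9] T [ 3.31 -0.29  0.02] w -0.0002 q [-0.07  0.48  1.87  0.01  0.79  0.12]
Fguard [-2.  21.6  3.9]
```

>>> arm_command([
  {"claw": 0,"x": 0,"y": -0.015,"z": 0,"rx": 0,"ry": 0,"rz": 0},
  {"claw": 0.3,"x": 0,"y": -0.015,"z": -0.02,"rx": 0,"ry": 0,"rz": 0},
  {"claw": 1,"x": -0.01,"y": 0,"z": -0.04,"rx": 0,"ry": 0,"rz": -10},
  {"claw": 1,"x": 0,"y": 0,"z": -0.05,"rx": 0,"ry": 0,"rz": -10},
  {"claw": 1,"x": 0,"y": 0,"z": -0.05,"rx": 0,"ry": 0,"rz": -10},
  {"claw": 1,"x": 0,"y": 0,"z": -0.04,"rx": 0,"ry": 0,"rz": -10},
  {"claw": 1,"x": 0,"y": 0,"z": 0,"rx": 0,"ry": 0,"rz": -10},
  {"claw": 1,"x": 0,"y": 0,"z": 0,"rx": 0,"ry": 0,"rz": -10},
  {"claw": 1,"x": 0,"y": 0,"z": 0,"rx": 0,"ry": 0,"rz": -10},
  {"claw": 1,"x": 0,"y": 0,"z": 0,"rx": 0,"ry": 0,"rz": -10},
  {"claw": 1,"x": 0,"y": 0,"z": 0,"rx": 0,"ry": 0,"rz": -10},
  {"claw": 1,"x": -0.02,"y": -0.045,"z": 0,"rx": 0,"ry": 0,"rz": 0},
  {"claw": 1,"x": -0.02,"y": -0.045,"z": 0,"rx": 0,"ry": 0,"rz": 0},
  {"claw": 1,"x": 0,"y": 0,"z": 0,"rx": 0,"ry": 0,"rz": 0},
])

```text
time_s: 19.62
position: [0.4484, -0.0184, 0.4076]
tool_rot: [-2.426, -1.995, 0.003]
force: [-0.2, -0.5, 0.8]
gripper_width: 0.0854
```

Run:
```python
from h import *
st();fg(); p=capture('wrist'); save(p,'w11.png'); a=cv2.imread('pics/w11.png'); cv2.imwrite('pics/c14.png',cv2.resize(a[200:400,240:500],None,fx=3,fy=3,interpolation=cv2.INTER_CUBIC))
```

```text
t 19.62 pos [ 0.4484 -0.0184  0.4076] g [-193.8 -137. ] yaw 1.3768 tilt [-0.002  -0.0007] F [-0.2 -0.5  0.8] T [ 0.   -0.01  0.03] w 0.0854 q [-0.07  0.12  1.83 -0.    1.2  -1.44]
Fguard [-0.1 -0.5  0.8]
```

View pics/w11.png

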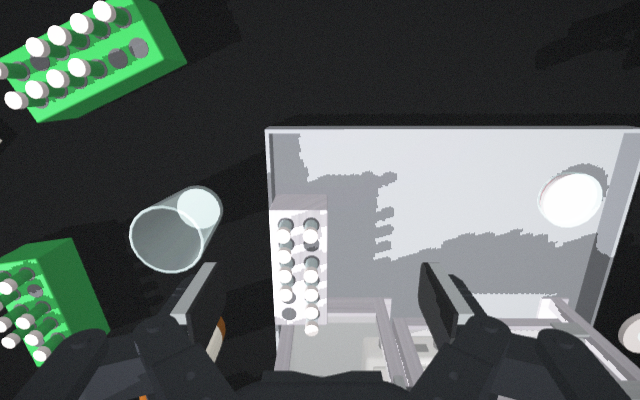

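View pics/c14.png

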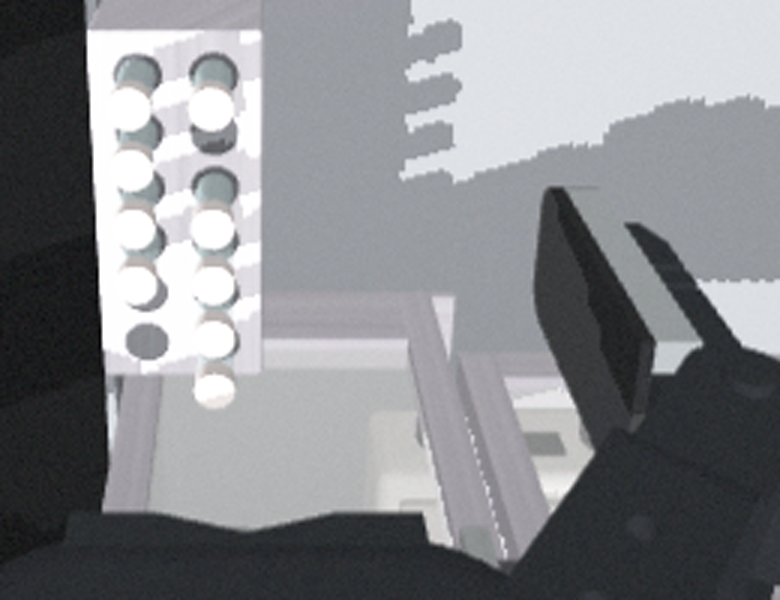

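>>> arm_command([
  {"claw": 1,"x": -0.0025,"y": 0.045,"z": 0,"rx": 0,"ry": 0,"rz": 0},
  {"claw": 1,"x": -0.0025,"y": 0.045,"z": 0,"rx": 0,"ry": 0,"rz": 0},
  {"claw": 1,"x": 0,"y": 0.045,"z": 0,"rx": 0,"ry": 0,"rz": 0},
  {"claw": 1,"x": 0,"y": 0.044,"z": 0,"rx": 0,"ry": 0,"rz": 0},
  {"claw": 1,"x": 0,"y": 0,"z": 0,"rx": 0,"ry": 0,"rz": 0},
])

```text
time_s: 20.3
position: [0.6294, -0.0576, 0.4059]
tool_rot: [2.425, 1.997, -0.0]
force: [-0.5, 0.6, -0.4]
gripper_width: 0.0857
```

Run:
```python
from h import *
st();fg(); p=capture('wrist'); save(p,'w12.png'); 
for n in ['slide_post','slide_tab']:
    for r in search_frame(p,n): P=w(p,r['xyz']);print(n,r['confidence'],w2g(P)*1000,P[2],proj(p,P))
for n,X in [('tcp axis z.165',g2w(-.012,-.142,.165)),('z.2',g2w(-.012,-.142,.2))]: print(n,proj(p,X))
```

```text
t 20.3 pos [ 0.6294 -0.0576  0.4059] g [  -8.7 -140.7] yaw 1.3776 tilt [ 0.0002 -0.0004] F [-0.5  0.6 -0.4] T [0.   0.05 0.02] w 0.0857 q [-0.11  0.41  1.42 -0.    1.31 -1.49]
Fguard [-0.7  0.5 -0.4]
slide_post 0.61 [-15.92009459  -9.31544434] -0.0019510076184432457 [438.22145286 155.9103858 ]
slide_tab 0.96 [ -25.99502047 -112.56759434] 0.16711391893182193 [365.60730474 191.91609947]
slide_tab 0.5 [-146.58909746  130.21131263] 0.020782135200007046 [608.6788074  24.1709436]
tcp axis z.165 [320.22498806 210.97916946]
z.2 [319.89331651 232.63638615]
```

View pics/w12.png

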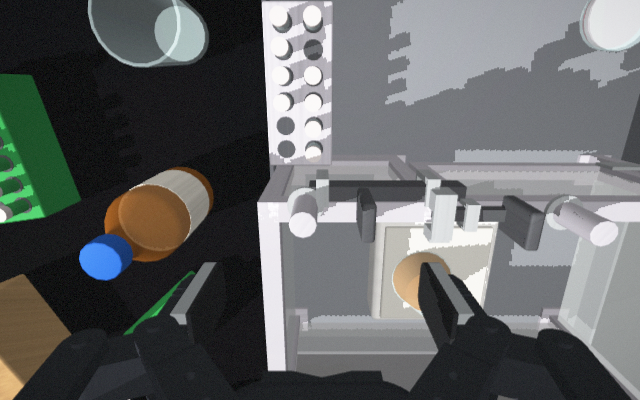

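Run:
```python
from h import *
a=cv2.imread('pics/w12.png'); cv2.imwrite('pics/c15.png',cv2.resize(a[150:270,255:395],None,fx=5,fy=5,interpolation=cv2.INTER_CUBIC))
p=capture('wrist')
for n,q,z in [('slpost',(303,228),.201),('sltab',(369,225),.2),('sptab',(533,237),.2),('sppost',(603,232),.201)]: print(n,w2g(ray(p,*q,z))*1000)
```

```text
slpost [ -18.47370386 -151.60569928]
sltab [ -19.92851995 -114.13218601]
sptab [-12.56113928 -19.57073804]
sppost [-16.17717602  18.8848742 ]
```

View pics/c15.png

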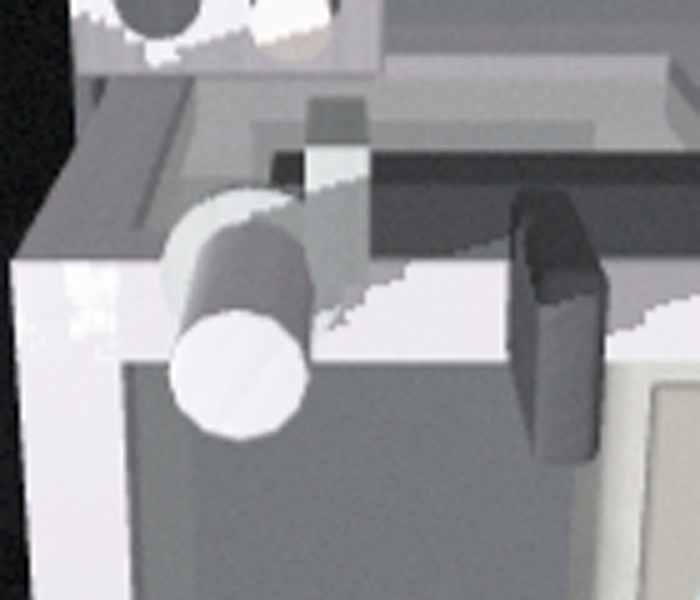

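>>> arm_command([
  {"claw": 1,"x": -0.001,"y": -0.007,"z": 0.02,"rx": 0,"ry": 0,"rz": 0},
  {"claw": 1,"x": 0,"y": 0,"z": 0.02,"rx": 0,"ry": 0,"rz": 0},
  {"claw": 1,"x": 0,"y": 0,"z": 0.01,"rx": 0,"ry": 0,"rz": 0},
  {"claw": 1,"x": 0,"y": 0,"z": 0.006,"rx": 0,"ry": 0,"rz": 0},
  {"claw": 1,"x": 0,"y": 0,"z": 0,"rx": 0,"ry": 0,"rz": 0},
])

```text
time_s: 21.12
position: [0.6189, -0.0569, 0.3519]
tool_rot: [2.425, 1.997, 0.0]
force: [0.6, -0.9, 0.1]
gripper_width: 0.0852
```

Run:
```python
from h import *
st();fg(); p=capture('wrist'); save(p,'w13.png'); 
p=capture('side'); save(p,'s13.png'); a=cv2.imread('pics/s13.png'); cv2.imwrite('pics/c16.png',cv2.resize(a[90:210,230:370],None,fx=5,fy=5,interpolation=cv2.INTER_CUBIC))
```

```text
t 21.12 pos [ 0.6189 -0.0569  0.3519] g [ -19.2 -142. ] yaw 1.3777 tilt [ 0.0002 -0.0001] F [ 0.6 -0.9  0.1] T [ 0.01 -0.04 -0.06] w 0.0852 q [-0.11  0.43  1.53 -0.    1.18 -1.49]
Fguard [ 0.8 -0.7  0.1]
```

View pics/w13.png

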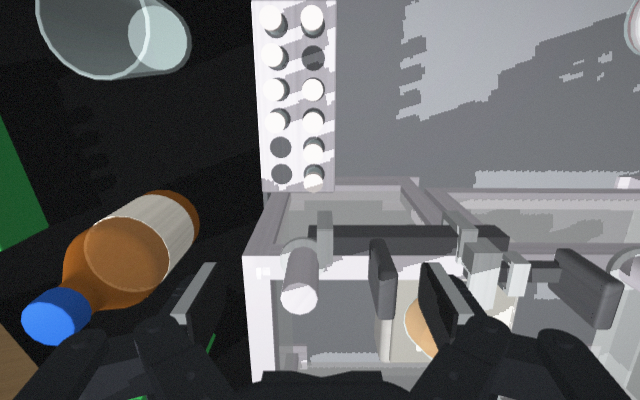

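View pics/c16.png

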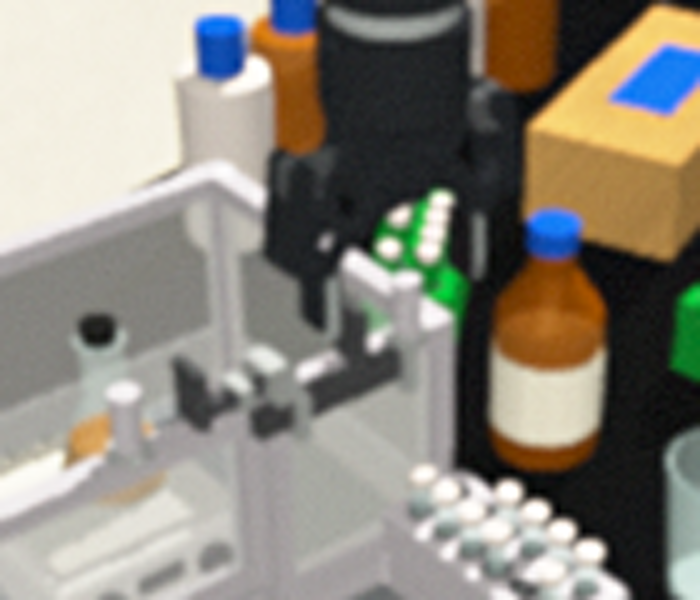

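>>> arm_command([
  {"claw": 0.6,"x": 0,"y": 0,"z": 0.002,"rx": 0,"ry": 0,"rz": 0},
  {"claw": 0.3,"x": 0,"y": 0,"z": 0,"rx": 0,"ry": 0,"rz": 0},
  {"claw": 0.3,"x": 0,"y": 0,"z": 0,"rx": 0,"ry": 0,"rz": 0},
  {"claw": 0.3,"x": 0,"y": 0,"z": 0,"rx": 0,"ry": 0,"rz": 0},
  {"claw": 0.3,"x": 0,"y": 0,"z": 0,"rx": 0,"ry": 0,"rz": 0},
], squeeze=25)

```text
time_s: 21.85
position: [0.6192, -0.0567, 0.3505]
tool_rot: [2.424, 1.996, 0.002]
force: [0.7, 2.6, 5.8]
gripper_width: 0.035
```

Run:
```python
from h import *
st();fg(); p=capture('wrist'); save(p,'w14.png');
```

```text
t 21.85 pos [ 0.6192 -0.0567  0.3505] g [ -18.9 -141.8] yaw 1.3778 tilt [0.0017 0.0002] F [0.7 2.6 5.8] T [ 0.31 -0.08 -0.06] w 0.035 q [-0.11  0.43  1.54  0.    1.18 -1.49]
Fguard [0.1 2.7 5.8]
```

View pics/w14.png

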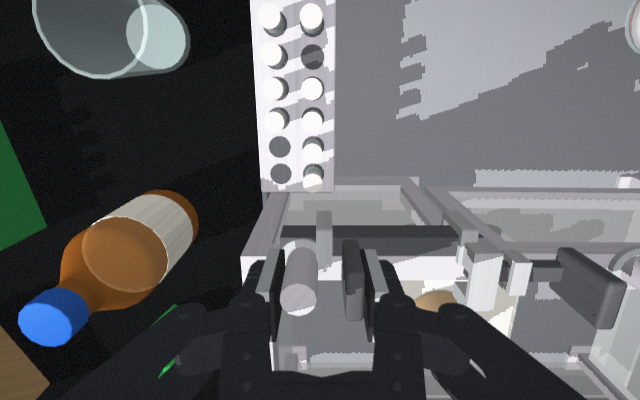

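>>> arm_command([
  {"claw": 0.92,"x": 0,"y": 0,"z": 0,"rx": 0,"ry": 0,"rz": 0},
  {"claw": 0.92,"x": 0,"y": 0,"z": 0,"rx": 0,"ry": 0,"rz": 0},
  {"claw": 0.92,"x": 0,"y": 0,"z": -0.03,"rx": 0,"ry": 0,"rz": 0},
  {"claw": 0.92,"x": 0,"y": 0,"z": -0.03,"rx": 0,"ry": 0,"rz": 0},
  {"claw": 0.92,"x": 0.03,"y": 0.001,"z": 0,"rx": 0,"ry": 0,"rz": 0},
  {"claw": 0.92,"x": 0.04,"y": 0.001,"z": 0,"rx": 0,"ry": 0,"rz": 0},
  {"claw": 0.92,"x": 0.04,"y": 0.001,"z": 0,"rx": 0,"ry": 0,"rz": 0},
  {"claw": 0.92,"x": 0.04,"y": 0.001,"z": 0,"rx": 0,"ry": 0,"rz": 0},
  {"claw": 0.92,"x": 0,"y": 0,"z": 0,"rx": 0,"ry": 0,"rz": 0},
])

```text
time_s: 23.02
position: [0.6519, 0.0917, 0.4087]
tool_rot: [-2.421, -2.001, 0.002]
force: [-0.1, -1.2, 0.3]
gripper_width: 0.0786
```

Run:
```python
from h import *
st();fg(); p=capture('wrist'); save(p,'w15.png'); a=cv2.imread('pics/w15.png'); cv2.imwrite('pics/c17.png',cv2.resize(a[150:300,200:440],None,fx=3.3,fy=3.3,interpolation=cv2.INTER_CUBIC))
for n in ['spring_post','spring_tab','slide_tab']:
    for r in search_frame(p,n): P=w(p,r['xyz']);print(n,r['confidence'],w2g(P)*1000,P[2],proj(p,P))
```

```text
t 23.02 pos [0.6519 0.0917 0.4087] g [-15.3  10.1] yaw 1.381 tilt [-0.0013 -0.0003] F [-0.1 -1.2  0.3] T [ 0.02 -0.05 -0.01] w 0.0786 q [ 0.12  0.45  1.35 -0.    1.34 -1.26]
Fguard [ 0.2 -1.1  0.3]
spring_post 0.81 [-17.00785842  49.93587365] 0.16163413831152562 [380.21109811 210.75299517]
spring_tab 0.57 [-22.13483919 -26.65212479] 0.1799893164290444 [263.82683449 212.86436072]
slide_tab 0.96 [ -24.62894733 -123.48125968] 0.1676322107387257 [120.5362878  202.15910411]
slide_tab 0.64 [-20.16138443   6.21182337] 0.030353169768695287 [318.48357171 164.14373387]
```

View pics/w15.png

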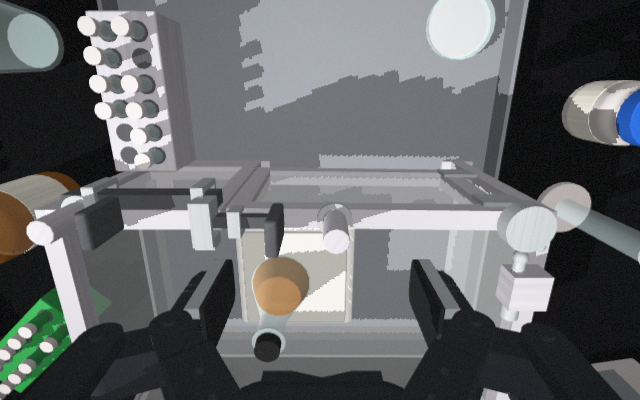

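View pics/c17.png

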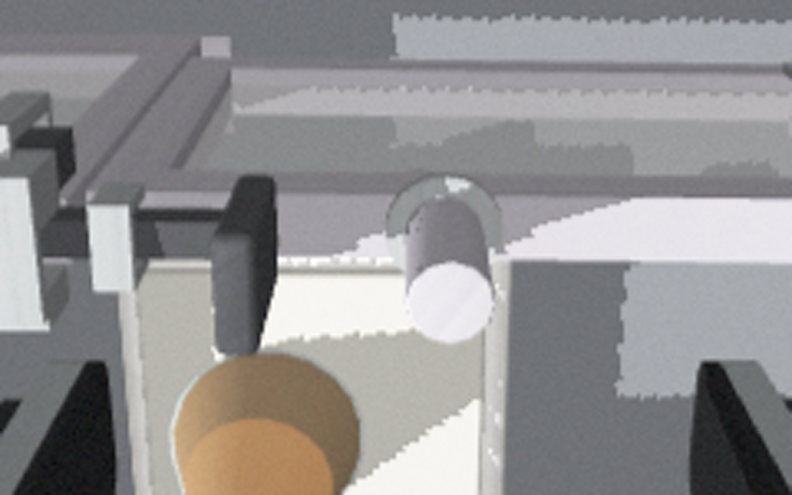

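Run:
```python
from h import *
p=capture('wrist'); s=get_state(); print(s['position'])
for n,q,z in [('post',(336.4,241.5),.201),('tab',(271.5,240),.2),('tab outer',(264.5,240),.2),('brk top R z.175',(242,237),.175),('z.185',(242,237),.185),('z.19',(242,237),.19),('brkL',(228,237),.175),('bigR',(213,248),.175),('bigR',(213,248),.19),('brk base',(227,212),.165)]: print(n,w2g(ray(p,*q,z))*1000)
st()
```

```text
[0.65152965 0.08831002 0.40956955]
post [-11.8155261   15.05552523]
tab [-12.29529053 -22.84828699]
tab outer [-12.29486336 -26.94213383]
brk top R z.175 [ -2.59611741 -46.48259131]
z.185 [ -7.24364281 -43.87336976]
z.19 [ -9.56740551 -42.56875899]
brkL [ -2.59535703 -55.78553306]
bigR [  5.49911856 -66.58031685]
bigR [ -2.06559095 -61.19322041]
brk base [-16.54923492 -57.89200737]
t 23.27 pos [0.6515 0.0883 0.4096] g [-15.    6.7] yaw 1.3764 tilt [-0.0005 -0.0007] F [ 0.4 -0.5 -0.5] T [-0.    0.03 -0.02] w 0.0787 q [ 0.12  0.45  1.35 -0.    1.34 -1.26]
```

>>> arm_command([
  {"claw": 0.92,"x": 0.002,"y": 0.002,"z": 0.025,"rx": 0,"ry": 0,"rz": 0},
  {"claw": 0.92,"x": 0,"y": 0,"z": 0.02,"rx": 0,"ry": 0,"rz": 0},
  {"claw": 0.92,"x": 0,"y": 0,"z": 0.01,"rx": 0,"ry": 0,"rz": 0},
  {"claw": 0.92,"x": 0,"y": 0,"z": 0.004,"rx": 0,"ry": 0,"rz": 0},
  {"claw": 0.92,"x": 0,"y": 0,"z": 0,"rx": 0,"ry": 0,"rz": 0},
])

```text
time_s: 23.9
position: [0.6541, 0.0908, 0.3511]
tool_rot: [2.425, 1.996, 0.001]
force: [0.0, -0.6, 0.2]
gripper_width: 0.0785
```

Run:
```python
from h import *
st();fg(); p=capture('wrist'); save(p,'w16.png')
```

```text
t 23.9 pos [0.6541 0.0908 0.3511] g [-12.9   9.7] yaw 1.3773 tilt [ 0.0007 -0.    ] F [ 0.  -0.6  0.2] T [ 0.04  0.02 -0.04] w 0.0785 q [ 0.12  0.49  1.43 -0.    1.22 -1.26]
Fguard [ 0.1 -0.6  0.2]
```

View pics/w16.png

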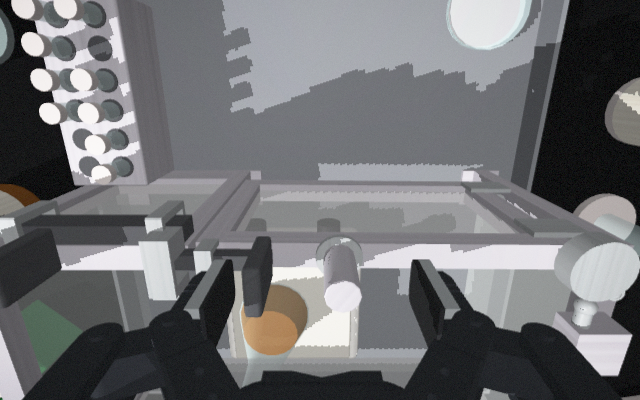

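>>> arm_command([
  {"claw": 0.6,"x": 0,"y": 0,"z": 0.001,"rx": 0,"ry": 0,"rz": 0},
  {"claw": 0.2,"x": 0,"y": 0,"z": 0,"rx": 0,"ry": 0,"rz": 0},
  {"claw": 0.2,"x": 0,"y": 0,"z": 0,"rx": 0,"ry": 0,"rz": 0},
  {"claw": 0.2,"x": 0,"y": 0,"z": 0,"rx": 0,"ry": 0,"rz": 0},
  {"claw": 0.2,"x": 0,"y": 0,"z": 0,"rx": 0,"ry": 0,"rz": 0},
], squeeze=30)

```text
time_s: 24.58
position: [0.6542, 0.0906, 0.3512]
tool_rot: [2.423, 1.995, 0.002]
force: [-0.8, -3.1, 4.8]
gripper_width: 0.0326
```

Run:
```python
from h import *
st();fg(); p=capture('wrist'); save(p,'w17.png')
```

```text
t 24.57 pos [0.6542 0.0906 0.3512] g [-12.9   9.5] yaw 1.3777 tilt [ 0.0025 -0.0011] F [-0.8 -3.1  4.8] T [-0.68  0.18 -0.04] w 0.0326 q [ 0.12  0.49  1.43 -0.    1.22 -1.26]
Fguard [-0.1 -3.2  4.8]
```

View pics/w17.png

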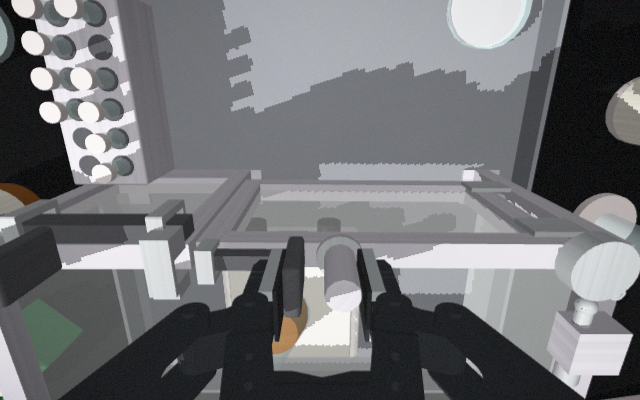

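>>> arm_command([
  {"claw": 0.2,"x": 0.0001,"y": -0.0047,"z": 0,"rx": 0,"ry": 0,"rz": 2},
  {"claw": 0.2,"x": 0.0002,"y": -0.007,"z": 0,"rx": 0,"ry": 0,"rz": 3},
  {"claw": 0.2,"x": 0.0005,"y": -0.0116,"z": 0,"rx": 0,"ry": 0,"rz": 5},
  {"claw": 0.2,"x": 0.0005,"y": -0.0116,"z": 0,"rx": 0,"ry": 0,"rz": 5},
  {"claw": 0.2,"x": 0,"y": 0,"z": 0,"rx": 0,"ry": 0,"rz": 0},
])

```text
time_s: 25.25
position: [0.6209, 0.1024, 0.3511]
tool_rot: [2.663, 1.663, 0.004]
force: [0.0, -1.2, 5.5]
gripper_width: 0.0325
```

Run:
```python
from h import *
st();fg(); p=capture('wrist'); save(p,'w18.png');p=capture('side'); save(p,'s18.png');
s=get_state();g=w2g(s['position'])*1000;d=g-np.array([-13,143]);print('r',np.hypot(*d),'ang',np.arctan2(-d[0],-d[1]))
```

```text
t 25.25 pos [0.6209 0.1024 0.3511] g [-47.8  14.7] yaw 1.1164 tilt [ 0.003  -0.0002] F [ 0.  -1.2  5.5] T [-0.63  0.12 -0.15] w 0.0325 q [ 0.15  0.44  1.52 -0.    1.18 -0.97]
Fguard [ 0.3 -1.1  5.5]
r 132.97885628055636 ang 0.26140244302968635
```

View pics/w18.png

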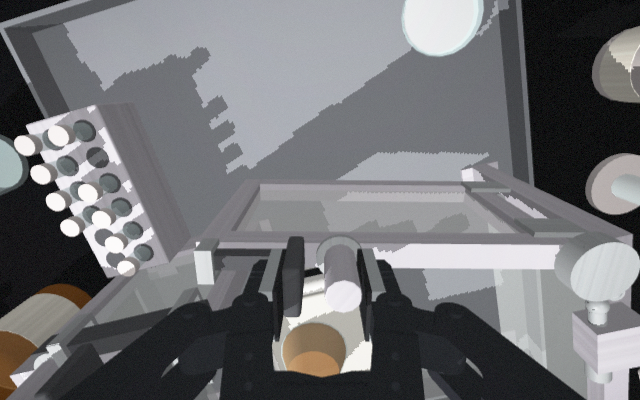

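View pics/s18.png

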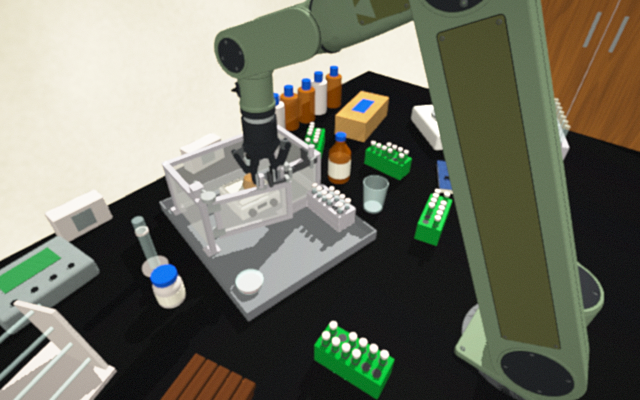

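>>> arm_command([
  {"claw": 0.2,"x": 0.0005,"y": -0.0116,"z": 0,"rx": 0,"ry": 0,"rz": 5},
  {"claw": 0.2,"x": 0.0005,"y": -0.0116,"z": 0,"rx": 0,"ry": 0,"rz": 5},
  {"claw": 0.2,"x": 0.0005,"y": -0.0116,"z": 0,"rx": 0,"ry": 0,"rz": 5},
  {"claw": 0.2,"x": 0.0005,"y": -0.0116,"z": 0,"rx": 0,"ry": 0,"rz": 5},
  {"claw": 0.2,"x": 0.0005,"y": -0.0116,"z": 0,"rx": 0,"ry": 0,"rz": 5},
  {"claw": 0.2,"x": 0.0005,"y": -0.0116,"z": 0,"rx": 0,"ry": 0,"rz": 5},
  {"claw": 0.2,"x": 0.0005,"y": -0.0116,"z": 0,"rx": 0,"ry": 0,"rz": 5},
  {"claw": 0.2,"x": 0.0005,"y": -0.0116,"z": 0,"rx": 0,"ry": 0,"rz": 5},
  {"claw": 0.2,"x": 0,"y": 0,"z": 0,"rx": 0,"ry": 0,"rz": 0},
])

```text
time_s: 26.48
position: [0.5584, 0.169, 0.3511]
tool_rot: [-3.071, -0.652, -0.007]
force: [1.8, 2.4, 5.8]
gripper_width: 0.0321
```

Run:
```python
from h import *
st();fg()
s=get_state();g=w2g(s['position'])*1000;d=g-np.array([-13,143]);print('r',np.hypot(*d),'ang',np.arctan2(-d[0],-d[1]))
```

```text
t 26.48 pos [0.5584 0.169  0.3511] g [-121.9   68. ] yaw 0.4187 tilt [0.0038 0.0028] F [1.8 2.4 5.8] T [ 0.08  0.15 -0.07] w 0.0321 q [ 0.27  0.37  1.63  0.    1.14 -0.15]
Fguard [1.3 2.7 5.8]
r 132.23792755517775 ang 0.9678866070089704
```

>>> arm_command([
  {"claw": 0.2,"x": 0.0005,"y": -0.0116,"z": 0,"rx": 0,"ry": 0,"rz": 5},
  {"claw": 0.2,"x": 0.0005,"y": -0.0116,"z": 0,"rx": 0,"ry": 0,"rz": 5},
  {"claw": 0.2,"x": 0.0005,"y": -0.0116,"z": 0,"rx": 0,"ry": 0,"rz": 5},
  {"claw": 0.2,"x": 0.0005,"y": -0.0116,"z": 0,"rx": 0,"ry": 0,"rz": 5},
  {"claw": 0.2,"x": 0.0005,"y": -0.0116,"z": 0,"rx": 0,"ry": 0,"rz": 5},
  {"claw": 0.2,"x": 0.0005,"y": -0.0116,"z": 0,"rx": 0,"ry": 0,"rz": 5},
  {"claw": 0.2,"x": 0.0005,"y": -0.0116,"z": 0,"rx": 0,"ry": 0,"rz": 5},
  {"claw": 0.2,"x": 0,"y": 0,"z": 0,"rx": 0,"ry": 0,"rz": 0},
  {"claw": 0.2,"x": 0,"y": 0,"z": 0,"rx": 0,"ry": 0,"rz": 0},
])

```text
time_s: 27.6
position: [0.5503, 0.2478, 0.3511]
tool_rot: [-3.124, 0.299, -0.009]
force: [4.8, -0.1, 6.0]
gripper_width: 0.0327
```

Run:
```python
from h import *
st();fg()
s=get_state();g=w2g(s['position'])*1000;d=g-np.array([-13,143]);print('r',np.hypot(*d),'ang',np.arctan2(-d[0],-d[1]))
for n in ['wrist','side','top']:
    p=capture(n); save(p,n[0]+'20.png')
a=cv2.imread('pics/t20.png'); cv2.imwrite('pics/c20.png',cv2.resize(a[35:255,200:400],None,fx=2.7,fy=2.7,interpolation=cv2.INTER_CUBIC))
a=cv2.imread('pics/s20.png'); cv2.imwrite('pics/c21.png',cv2.resize(a[110:320,150:390],None,fx=3.3,fy=2.8,interpolation=cv2.INTER_CUBIC))
```

```text
t 27.6 pos [0.5503 0.2478 0.3511] g [-145.   143.8] yaw -0.1909 tilt [0.0061 0.0022] F [ 4.8 -0.1  6. ] T [-0.05 -0.19  0.34] w 0.0327 q [ 0.4   0.4   1.58 -0.    1.15  0.6 ]
Fguard [4.7 0.8 6. ]
r 132.01773167742002 ang 1.5770477819758557
```

View pics/w20.png

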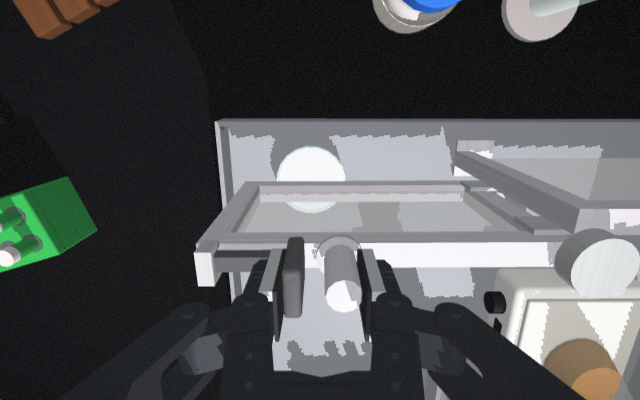

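View pics/c21.png

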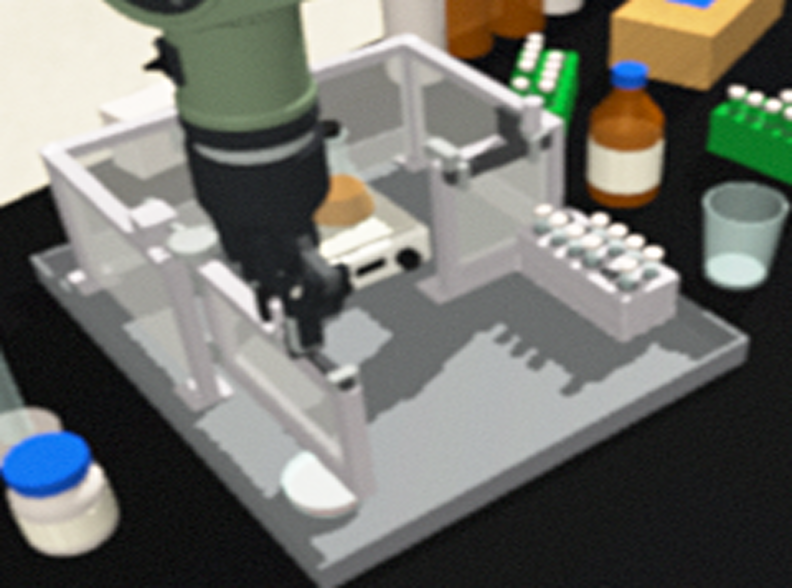

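View pics/c20.png

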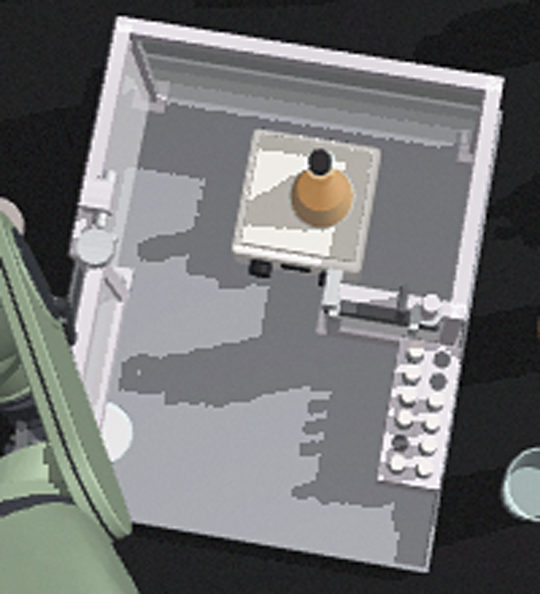

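Run:
```python
from h import *
a=cv2.imread('pics/t20.png'); cv2.imwrite('pics/c22.png',cv2.resize(a[140:225,330:380],None,fx=7,fy=7,interpolation=cv2.INTER_CUBIC))
```

```text
(no output)
```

View pics/c22.png

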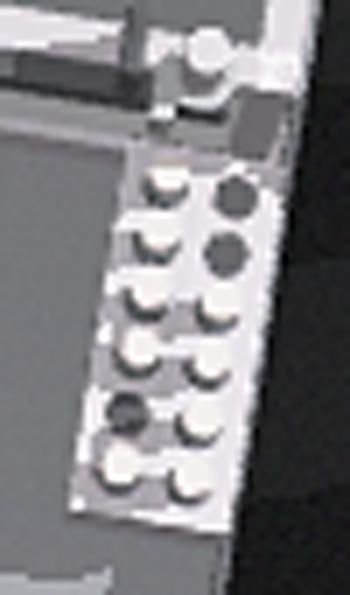

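Run:
```python
from h import *
p=capture('top')
px=[(68,512),(232,533),(285,178),(127,140)]
for x in px: print(w2g(ray(p,330+x[0]/7,140+x[1]/7,.058))*1000)
p=capture('top'); 
for n in ['dish','flask','beaker','amber_bottle']:
    for r in search_frame(p,n): P=w(p,r['xyz']);print(n,round(r['confidence'],2),np.round(P,3))
st()
```

```text
[-158.37212787 -134.25183002]
[-155.86017923 -194.29376461]
[ -22.86031532 -192.65503915]
[ -18.54434183 -132.91606107]
dish 0.56 [0.538 0.232 0.022]
flask 0.84 [0.749 0.025 0.094]
beaker 0.96 [ 0.484 -0.182  0.033]
amber_bottle 0.79 [ 0.628 -0.213  0.109]
t 28.05 pos [0.5503 0.2477 0.3511] g [-145.   143.7] yaw -0.191 tilt [0.006  0.0024] F [4.7 0.  5.9] T [-0.03 -0.17  0.47] w 0.0329 q [ 0.4   0.4   1.58 -0.    1.15  0.6 ]
```

```bash
python3 -c "
from h import *
print(close_job()); st()"
```

```text
the job is handed in; nothing more can be done
None
the job is handed in; nothing more can be done
```

The job is handed in, at about 28 s of the 61 s allowed. The rack is parked, both catches are worked, and the arm is holding the gate open at about a right angle.

**Rack:** I gripped the aluminium rack in the tray, turned it square and slid it into the corner without lifting it. I then pressed it with closed fingers, about 9 N against the wing and about 22 N against the rim. The last top view puts its sides at about y = -133 and -193 mm. Its ends are at about x = -157 and between -18 and -23 mm. That is flush and square to about 1° within the 2–3 mm accuracy of the picture.

**Slide catch:** I squeezed it to 35 mm over all, against 36 mm for fully back. Later pictures show it still back.

**Spring catch and gate:** I squeezed the catch to 33 mm, against 34 mm for fully drawn. I drew the gate out with it and swung it past the detent. By the tool's yaw the gate stands at about 1.57 rad. The grip is kept, and the last side force was about 5 N.

**Bystanders:** The flask, beaker and amber bottle read within about 5 mm of where they first stood. The network reported the dish 17 mm off, but the open gate and arm hide part of it, so it reports only the middle of what shows. The dish looks unmoved in the pictures, and nothing passed low enough to touch it. I did not re-measure the white jar or cylinder; the arm never went near them.

**Disagreement:** Between the pictures and the contacts, my guard frame seems about 3 mm off in x. The catches and the rack's contact both came that much nearer the robot than I had computed.

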